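# Jar the spilled nuts on the filling rail

## Robot

A 6-joint arm with a two-finger parallel gripper is mounted at the origin on the work surface. World frame = base frame: x ahead of the robot, y to its left, z up, the work surface at z = 0. Lengths are in mm, angles in rad, forces in N, time in s.
With the tool pointing down it reaches from about 350 to 775 mm from the base axis. Payload 7.3 kg.
Tool frame: the origin (TCP) lies midway between the tips of the shut fingers; the grasp point (between the pads) lies 19 mm behind it (bot.grip_depth is the distance from the TCP to the grasp point, in mm); z points along the fingers, x is the direction in which the jaws open and shut, and the axes are right-handed (so a half turn about z gives the same grasp; the last joint's range is limited). The gripper opens to 92 mm and grips with 3 to 60 N. Pads are 19 mm wide; open, the fingers measure 130 mm over their backs; the gripper's body (75 mm by 190 mm) begins 47 mm behind the grasp point.
Start: joints at [-0.146, 0.342, 1.524, -0, 1.275, -0.146], TCP at [525.019, 0.019, 226.741] pointing down, gripper open.
Joint ranges: [-2.53, 2.53], [-0.77, 2.02], [0.04, 2.7], [-1, 4.14], [0.28, 2.66], [-3.11, 3.11]. Speed limits (rad/s): [2.57, 2.57, 3.14, 3.14, 3.14, 3.14].

## Interface

Orientations are given as [roll, pitch, yaw] about the fixed x, y, z axes, in that order (R = Rz(yaw) Ry(pitch) Rx(roll)).
In Python, from plant import bot gives the robot as it stands. The module is installed in compiled form; this text tells all that it offers.
- The arm moves only by the shell command python3 -m inch 'ROWS'. ROWS is JSON, a list that holds one entry, the list of rows, each a list of 7 numbers: the shift along the tool's x, y, z each as a share of 0.2 m, from -1 to 1, then the turn, a rotation vector about the tool's x, y, z each as a share of 45 degrees, from -1 to 1, then the closure, from -1 (fully open) to 1 (shut), so that 0 is half open. A call has exactly 10 rows; each row is the pose to reach, as a shift and turn from the pose commanded when the call began, along the tool's axes at that moment; what a row does not reach only later rows make up. A row lasts 1/8 s, in which the tool goes at most 62.5 mm and 10.7 degrees, less where a joint would pass 70% of its speed; a pose out of reach is approached as far as the arm can. A call with a number of a shift or a turn outside -1 to 1 is refused whole. A call with a gripper value outside its range is refused whole. The fingers move at their own pace and stop on an object; the grip force is fixed at half the most. Time passes only in rows, so rows that repeat a pose let the fingers close, or fill a call up. It gives the time, the measured TCP pose, the force and the opening at its end, in the units of the state.
- bot.get_obs(): the state, without advancing time (a new reading comes with each control period).
- bot.capture(name): name is "scene" or "side" or "wrist"; returns the picture (384x512x3 uint8, red, green, blue); there is no depth.
- bot.camera_params(name): a dict with "fx", "fy", "cx", "cy" (pixels), "R" (3x3) and "t" (3): a world point X has camera coordinates R X + t; the wrist camera has in their place "T_tool_cam" (4x4, takes a point from camera to tool coordinates, whose origin is the TCP and whose axes are the tool frame's). Camera axes: x right, y down, z forward; pixel columns grow to the right and rows downward; lengths in mm; the calibration is good to about 2 mm. A picture is of the moment at which its call begins: read the wrist's pose just before it. camera_params takes no time and is no camera call.
- bot.close_job(): hands the job in, once; it reports no verdict.
The state is a dict: "time": time; "joint_positions": joint angles; "dq": joint speeds; "tau": joint torques, N m; "tool_pos": TCP position; "tcp_rot": TCP orientation; "contact_force": force on the tool from outside, world axes, zero at the start; "moment": the same for the moment, N m; "grip_width": finger opening in mm.
Only numpy, scipy, OpenCV 4.12 (cv2) and the standard library are available. Lean on these libraries where they do the work, as an engineer would, in place of code of your own. Each camera call takes 0.05 s, during which the arm holds its last target.

## Task

Slacken the clamp knob, slide the funnel along its rail until it is centred over the jar and tighten the clamp there; pick up the brass nuts spilled on the bench and put them in the scoop with the nuts already in it. Only when the funnel is clamped and the scoop holds all the nuts, pour them through the funnel into the jar, and set the empty scoop back upright on its rubber mat. Then slacken the clamp, slide the funnel all the way back to the rail's end on the robot's right and tighten the clamp again, leaving the jar standing in place and the other things on the bench undisturbed.

Things in the scene. Friction and masses are not known exactly. Their poses are not given: they have to be found in the camera images.
- fixture: the filling rail, fixed: a dark steel base plate 190 (x) x 360 (y) x 8 mm with two red end posts 45 x 16 mm and 173 mm high at y = +/-165 mm, x = 55 mm, joined by a level steel bar along y (24 wide, 20 high, centre at x = 55, z = 150 mm). Origin: centre of the plate's underside; x points away from the robot, y along the rail to the robot's left. Its place and yaw vary a little
- carriage (a joint): slide of the blue carriage (block 56 x 60 x 44 mm, top 172 mm above the fixture's underside) and its funnel along the bar, in m, 0 to 0.24: 0 = hard against its end at the rail's right (fixture -y), growing towards +y. About 3 N moves it when the clamp is slack; tight, it holds against over 25 N. Move it by the clamp knob, held and moved sideways, or push the block
- clamp (a joint): turn of the clamp knob on the carriage about the vertical, in rad, 0 to 1.4, growing clockwise seen from above. 0 = slack (the bar grip lies along the rail); it begins to bear at 0.4 and is tight from about 1.1 to the stop at 1.4 (the bar grip lies across the rail). It stays where it is left. Turning takes about 0.2 N m: grip it firmly
- clamp_grip (a point): centre of the knob's black bar grip, 14 mm thick, 62 mm long, 26 mm high, 210 mm above the fixture's underside (38 mm above the carriage block). The point's y axis runs along the bar grip, x across its 14 mm; it turns with the knob. It lies 105 mm beyond the funnel's axis (fixture +x)
- funnel_outlet (a point): centre of the lower end of the aluminium funnel on the carriage, 98 mm above the fixture's underside. Spout 70 mm outside, 62 mm inside, 8 mm long, then a cone up to the mouth. The spout's end passes 10 mm above the jar's rim
- funnel_mouth (a point): centre of the funnel's mouth, 140 mm across outside, 131 mm inside, 80 mm straight above funnel_outlet (178 mm above the fixture's underside). The cone slopes about 64 degrees; nuts dropped in a heap can bridge in it now and then, and fall when nudged from above
- jar: clear open jar standing loose on the base plate in line with the funnel's path, 82 mm outside, 74 mm inside, 80 mm high, 0.5 kg. Origin: centre of its underside. It stands 0.14 to 0.21 m along the carriage's slide
- mat: black rubber mat fixed on the bench, 240 (x) x 130 (y) x 3 mm, where the scoop lives. Origin: centre of its underside
- scoop: open-fronted aluminium scoop, 180 g, red handle. Origin: underside of the pan, near its middle; x points out of the open front, z up. Pan inside: x -50 to 69 mm, 83 mm wide, sides 45, back 55 mm high; 3 mm floor, flat to x = 20 mm, then rising 12 degrees to the lip. Handle: level bar x = -52 to -142 mm, 20 mm wide, 24 high, centre at z = 42 mm. Starts on the mat with nut1, nut2 in it
- scoop_grip (a point): on the scoop's handle, where to grip it across its 20 mm width: scoop frame (-88, 0, 42) mm; axes as the scoop's
- scoop_lip (a point): middle of the top edge of the scoop's front lip: scoop frame (69, 0, 13) mm; axes as the scoop's
- nut1: square brass nut 20 x 20 mm, 15 mm thick, 30 g, dark hole in the middle of the top. Origin: centre of its underside, z up as it lies at the start; in the scoop at the start
- nut2: square brass nut 20 x 20 mm, 15 mm thick, 30 g, dark hole in the middle of the top. Origin: centre of its underside, z up as it lies at the start; in the scoop at the start
- nut3: square brass nut 20 x 20 mm, 15 mm thick, 30 g, dark hole in the middle of the top. Origin: centre of its underside, z up as it lies at the start; lies flat on the bench at the start, or is absent (None)
- nut4: square brass nut 20 x 20 mm, 15 mm thick, 30 g, dark hole in the middle of the top. Origin: centre of its underside, z up as it lies at the start; lies flat on the bench at the start, or is absent (None)
- nut5: square brass nut 20 x 20 mm, 15 mm thick, 30 g, dark hole in the middle of the top. Origin: centre of its underside, z up as it lies at the start; lies flat on the bench at the start, or is absent (None)
- nut6: square brass nut 20 x 20 mm, 15 mm thick, 30 g, dark hole in the middle of the top. Origin: centre of its underside, z up as it lies at the start; lies flat on the bench at the start, or is absent (None)
- pulley: steel belt pulley lying on the bench, 90 mm across, 40 mm high: leave alone. Origin: centre of its underside
- spray: blue spray can, 60 mm across, 150 mm high: leave alone. Origin: centre of its underside
- carton: open cardboard carton 130 x 100 x 60 mm: leave alone. Origin: centre of its underside

How it is judged:
By the outcome, as a careful person would: the job done as asked, in the order asked, and still so for the second after the job is handed in, with the robot touching nothing.
Of nut3, nut4, nut5, nut6 only 2 to 4 are there at a start; the rules pass over those that are not, and their reading is None.
At some moment in a run one of nut3, nut4, nut5, nut6, scoop may be knocked a few centimetres aside while the robot is not near it.
It also fails if it takes over 210 s, if anything falls off the work surface, if the arm or the gripper's body presses on something with over 40 N, if the wrist force passes 120 N, or if a joint passes its speed limit or range.

## Working session

There is one attempt and no reset: what is moved stays moved. The work goes in short steps, Python scripts to look and compute and a shell command to move; the robot and the scene stay as the last step left them, time stands still between calls to the robot, and variables do not carry over. Pictures are saved under pics/ and viewed, and the job is handed in when it is done.

```bash
mkdir -p pics; ls; python3 - <<'E'
from plant import bot
import cv2
print(bot.get_obs())
for n in ("scene","side","wrist"):
    print(n,bot.camera_params(n))
    im=bot.capture(n); cv2.imwrite(f"pics/a_{n}.png",im[:,:,::-1])
E
```

```text
pics
{'time': 0.0, 'joint_positions': array([-1.46010720e-01,  3.42696400e-01,  1.52501445e+00,  2.22978980e-06,
        1.27540525e+00, -1.45999085e-01]), 'dq': array([-6.29888839e-05, -9.88349807e-04, -3.61248682e-04, -5.28498874e-04,
       -1.87351147e-03,  1.56539599e-03]), 'tau': array([ 7.61924657e-04, -4.31245601e+01, -2.44219762e+01,  7.17750052e-02,
        5.59406646e-02, -1.04314388e-04]), 'tool_pos': array([5.24591574e+02, 7.73787759e-02, 2.26059525e+02]), 'tcp_rot': array([-3.14136891e+00,  1.50693586e-03, -1.21168829e-05]), 'contact_force': array([-0.27638318, -0.7633611 ,  0.22270866]), 'moment': array([ 0.01494969,  0.03305301, -0.0140009 ]), 'grip_width': 92.03617343392258}
scene {'fx': 424.7905183827147, 'fy': 424.7905183827147, 'cx': 252.81814845547768, 'cy': 193.2084029189693, 'R': array([[-0.83475861,  0.55030136,  0.01861404],
       [ 0.41675635,  0.65355365, -0.63180833],
       [-0.35985026, -0.51964992, -0.77490112]]), 't': array([ 507.13878459,  -97.00552188, 1625.52374936])}
side {'fx': 351.60056036640253, 'fy': 351.60056036640253, 'cx': 253.22646212296416, 'cy': 186.09201006914793, 'R': array([[ 0.812051  , -0.58323229,  0.02032903],
       [-0.30958689, -0.46005264, -0.83217037],
       [ 0.49470105,  0.66947118, -0.55414728]]), 't': array([-488.24307383,  286.73917144,  929.59254216])}
wrist {'fx': 314.637934255743, 'fy': 314.637934255743, 'cx': 256.71705745634813, 'cy': 193.4820688324174, 'T_tool_cam': array([[ 9.99999923e-01,  1.69705593e-04, -3.52731848e-04,
         5.60351771e-01],
       [-5.50304532e-05,  9.53131469e-01,  3.02556440e-01,
        -8.20958273e+01],
       [ 3.87545344e-04, -3.02556397e-01,  9.53131406e-01,
        -1.57432849e+02],
       [ 0.00000000e+00,  0.00000000e+00,  0.00000000e+00,
         1.00000000e+00]])}
```

View pics/a_scene.png

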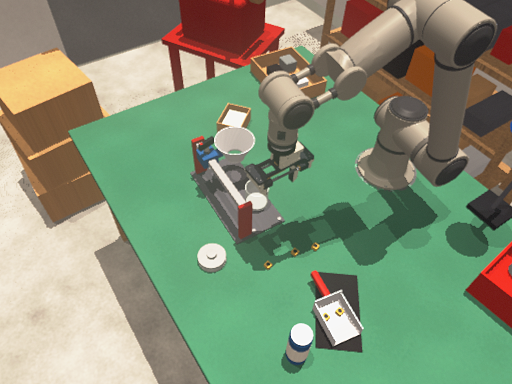

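View pics/a_side.png

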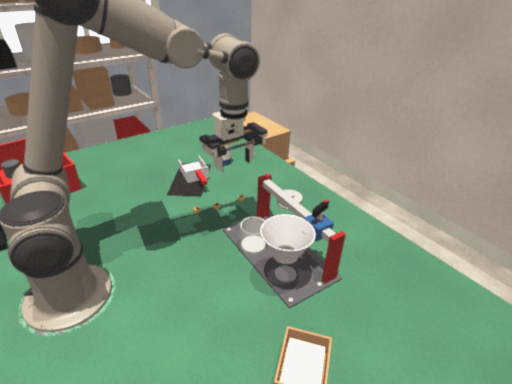

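View pics/a_wrist.png

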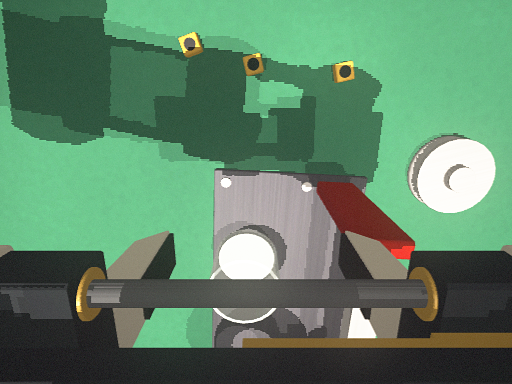

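```bash
cat > h.py <<'E'
from plant import bot
import numpy as np, cv2
from scipy.spatial.transform import Rotation as Rn
def pose(o=None):
    o=o or bot.get_obs()
    T=np.eye(4);T[:3,:3]=Rn.from_euler('xyz',o['tcp_rot']).as_matrix();T[:3,3]=o['tool_pos'];return T
def cam(n,T=None):
    p=bot.camera_params(n)
    K=np.array([[p['fx'],0,p['cx']],[0,p['fy'],p['cy']],[0,0,1.]])
    if n=='wrist':
        W=np.linalg.inv((pose() if T is None else T)@p['T_tool_cam']);return K,W[:3,:3],W[:3,3]
    return K,np.array(p['R']),np.array(p['t'])
def proj(c,X):
    K,R,t=c;X=np.atleast_2d(X).astype(float);x=(K@(R@X.T+t[:,None])).T;return x[:,:2]/x[:,2:]
def back(c,uv,z):
    K,R,t=c;d=R.T@np.linalg.inv(K)@np.array([uv[0],uv[1],1.]);C=-R.T@t
    return C+d*(z-C[2])/d[2]
def snap(n,tag,crop=None,s=1):
    T=pose();im=bot.capture(n)[:,:,::-1].copy()
    np.save(f'pics/{tag}_T.npy',T);cv2.imwrite(f'pics/{tag}.png',im)
    if crop: crop_(tag,crop,s)
    return im
def crop_(tag,c,s,out=None):
    im=cv2.imread(f'pics/{tag}.png');x0,y0,x1,y1=c
    cv2.imwrite(f'pics/{out or tag+"_c"}.png',cv2.resize(im[y0:y1,x0:x1],None,fx=s,fy=s,interpolation=cv2.INTER_CUBIC))
E
python3 - <<'E'
from h import *
crop_('a_scene',(180,100,330,280),3.3,'c1');crop_('a_scene',(180,230,380,380),4,'c2');crop_('a_side',(220,160,360,310),4,'c3');crop_('a_wrist',(150,20,400,280),2.3,'c4')
E
```

```text
(no output)
```

View pics/c1.png

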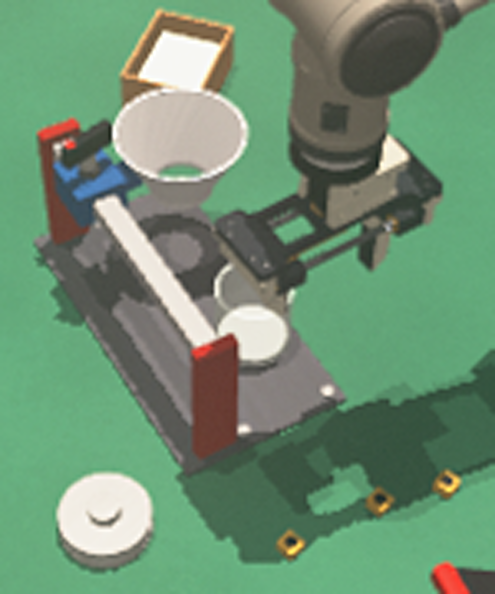

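View pics/c2.png

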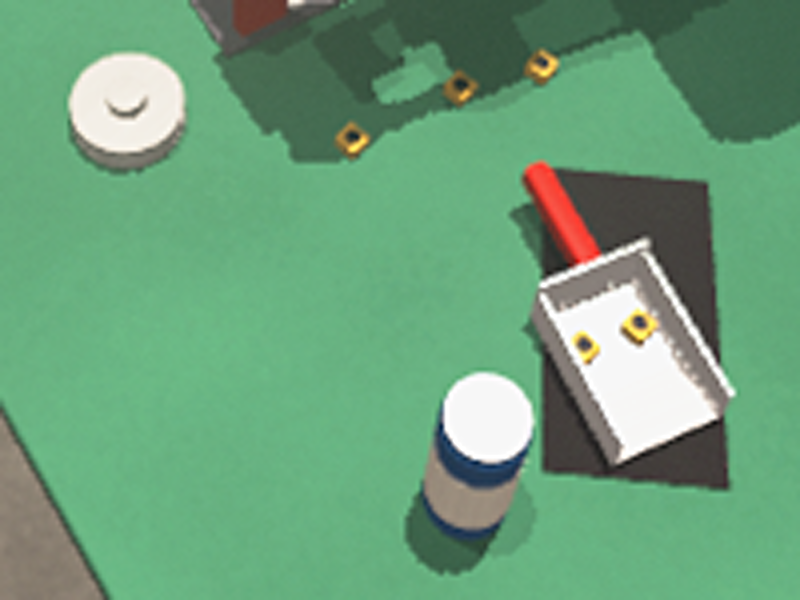

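View pics/c3.png

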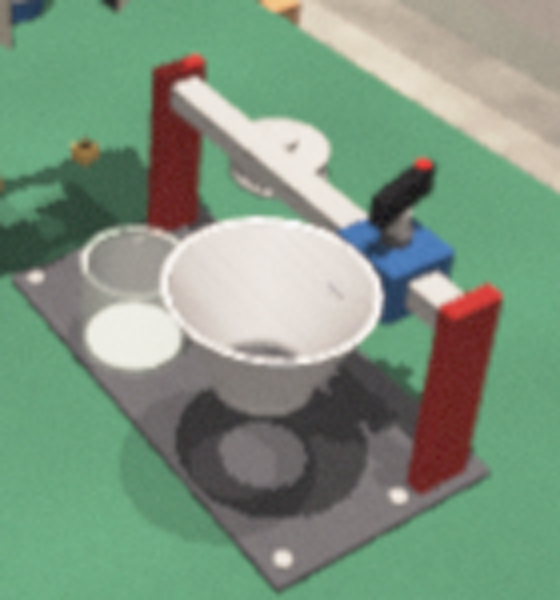

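View pics/c4.png

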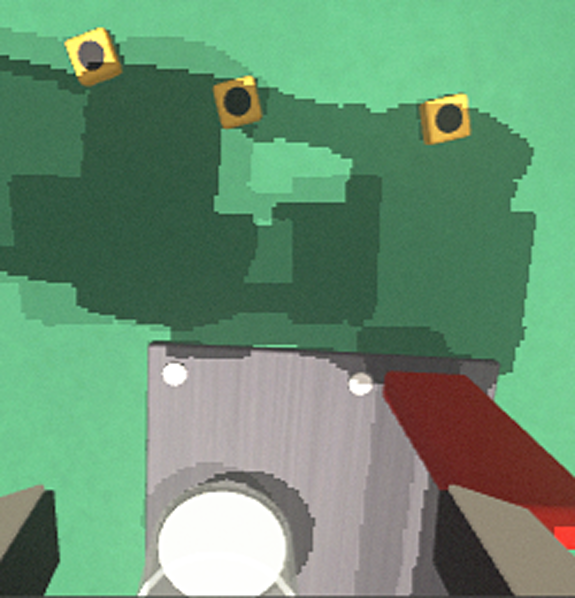

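```bash
cat > m1.py <<'E'
from h import *
s=cam('scene');w=cam('wrist');d=cam('side')
f=lambda c,p,o,k,z:np.round(back(c,(np.array(p)/k+o),z)[:2],1)
S1=lambda p,z:f(s,p,(180,100),3.3,z);S2=lambda p,z:f(s,p,(180,230),4,z);D=lambda p,z:f(d,p,(220,160),4,z);W=lambda p,z:f(w,p,(150,20),2.3,z)
print('plate scene',S1((38,242),8),S1((190,470),8),S1((345,397),8))
print('plate wrist +y: -x,+x',W((150,343),8),W((498,362),8))
print('plate side',D((12,278),8),D((280,590),8),D((490,472),8))
print('nuts W',[W(p,15) for p in((91,55),(237,101),(448,118))],'nuts S',[S2(p,15) for p in ((541,63),(460,86),(353,138))])
print('jar W bottom',W((223,540),12),'D',D((133,338),12),'S',S1((253,333),12))
print('funnel mouth D',D((270,290),178),'S',S1((180,136),178))
print('knob side ends',D((385,210),223),D((424,165),223),'scene',S1((62,153),223),S1((105,130),223))
print('mat S',[S2(p,3) for p in((555,168),(708,182),(729,488),(543,468))])
print('scoop handle tip',S2((536,168),54),'handle root',S2((585,255),54))
print('scoop back corners',S2((541,290),55),S2((646,243),55),'front rim corners',S2((618,462),22),S2((731,396),45))
print('pulley',S2((128,100),40),'spray',S2((488,415),150))
E
python3 m1.py
```

```text
plate scene [ 640. -365.] [656.9 -16.1] [474.6  -4.9]
plate wrist +y: -x,+x [474.1  -5.8] [660.1 -16.2]
plate side [469.  -14.7] [ 451.  -370.4] [ 636.6 -379.7]
nuts W [array([453.1, 132.8]), array([520.9, 113. ]), array([621.2, 105.5])] nuts S [array([453.7, 134.9]), array([522.3, 116.6]), array([621.7, 109. ])]
jar W bottom [ 512.  -120.7] D [ 506.7 -131.4] S [ 510.  -123.7]
funnel mouth D [ 496.9 -286.9] S [ 506.  -273.2]
knob side ends [ 569.6 -307.4] [ 624.8 -287. ] scene [ 639.7 -274.2] [ 588.3 -279.9]
mat S [array([499.1, 211.6]), array([406. , 286.2]), array([554.8, 471.6]), array([654.6, 390.3])]
scoop handle tip [534.8 221.8] handle root [549.1 296.6]
scoop back corners [593.4 300.7] [506.1 313.8] front rim corners [614.9 419.1] [527.8 431. ]
pulley [759.   -2.5] spray [711.6 375.4]
```

```bash
python3 -m inch '[[[0.1,0.05,-0.2,0,0,0.1,-1],[0.2,0.2,-0.35,0,0,0.3,-1],[0.25,0.4,-0.45,0,0,0.5,-1],[0.3,0.6,-0.5,0,0,0.7,-1],[0.35,0.8,-0.5,0,0,0.9,-1],[0.4,1,-0.5,0,0,1,-1],[0.4,1,-0.5,0,0,1,-1],[0.4,1,-0.5,0,0,1,-1],[0.4,1,-0.5,0,0,1,-1],[0.4,1,-0.5,0,0,1,-1]]]'
```

```text
time: 1.4
tool_pos: [605.0, -198.9, 327.2]
tcp_rot: [-3.141, -0.0, -0.784]
contact_force: [-0.3, -0.6, 0.7]
grip_width: 91.6
```

```bash
python3 -m inch '[[[0.05,0.05,0,0,0,0.15,-1],[0.15,0.12,0,0,0,0.35,-1],[0.25,0.2,0,0,0,0.55,-1],[0.3,0.25,0,0,0,0.75,-1],[0.33,0.28,0,0,0,0.9,-1],[0.33,0.28,0,0,0,1,-1],[0.33,0.28,0,0,0,1,-1],[0.33,0.28,0,0,0,1,-1],[0.33,0.28,0,0,0,1,-1],[0.33,0.28,0,0,0,1,-1]]]'
python3 - <<'E'
from h import *
snap('wrist','b1')
snap('side','b2',(220,110,380,270),4)
E
```

```text
time: 2.65
tool_pos: [612.1, -286.1, 326.8]
tcp_rot: [-3.142, -0.0, -1.57]
contact_force: [0.1, -0.3, -0.1]
grip_width: 91.6
```

View pics/b1.png

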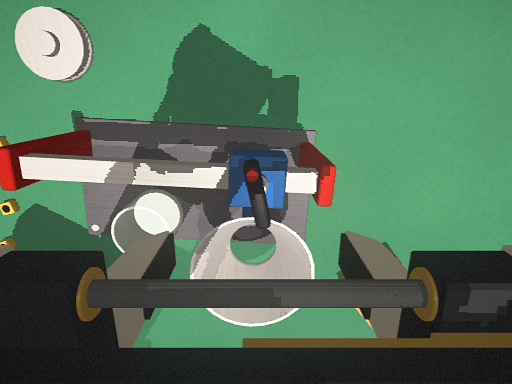

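View pics/b2_c.png

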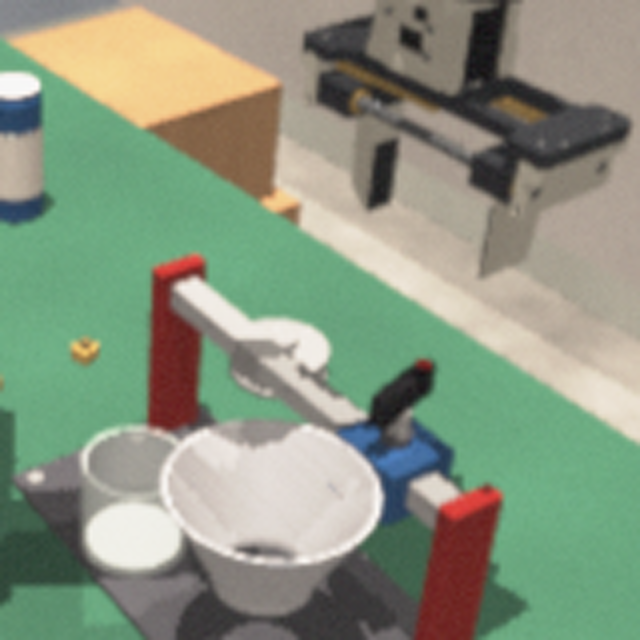

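```bash
python3 - <<'E'
from h import *
crop_('b1',(60,100,350,335),2.7)
E
```

```text
(no output)
```

View pics/b1_c.png

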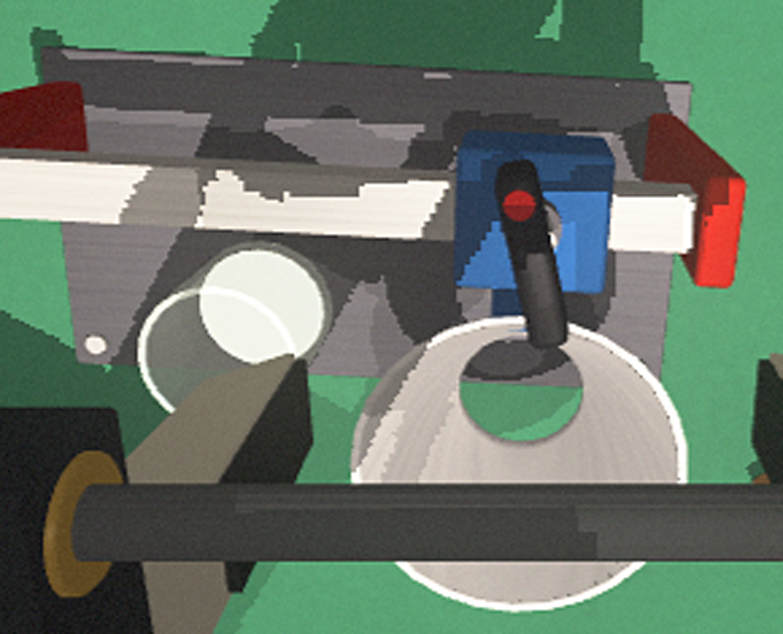

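```bash
cat > m2.py <<'E'
from h import *
w=cam('wrist',np.load('pics/b1_T.npy'))
W=lambda p,z:np.round(back(w,np.array(p)/2.7+(60,100),z)[:2],1)
a=W((519,190),223);b=W((549,343),223);print('knob',a,b,(a+b)/2,np.linalg.norm(a-b),np.degrees(np.arctan2(*(a-b)[::-1])))
print('block top corners',[W(p,172) for p in((457,185),(612,192),(605,291),(457,286))])
print('mouth L,R,T,B',[W(p,178) for p in((352,470),(688,470),(520,318),(520,610))])
print('jar bottom L R T',[W(p,12) for p in((200,306),(324,306),(262,250),(262,366))])
print('jar rim L T',[W(p,80+8) for p in((139,360),(215,290))])
print('bar top',[W(p,160) for p in((0,160),(455,180),(690,195),(0,216),(420,240),(690,253))])
print('plate +x corners',[W(p,8) for p in((42,47),(690,84))])
print('post R top',[W(p,173) for p in((743,180),(735,285),(700,285))])
E
python3 m2.py
```

```text
knob [ 632.5 -282.4] [ 580.2 -292.3] [ 606.35 -287.35] 53.22875162917121 10.718840023322207
block top corners [array([ 622.3, -258.4]), array([ 619.6, -316.8]), array([ 579.9, -315.2]), array([ 581.9, -257.3])]
mouth L,R,T,B [array([ 503.5, -212.6]), array([ 503.6, -350.9]), array([ 570.9, -282. ]), array([ 433.7, -281.5])]
jar bottom L R T [array([511.2, -89.2]), array([ 511.3, -163. ]), array([ 546.2, -129.5]), array([ 472.1, -122.4])]
jar rim L T [array([511.3, -86.4]), array([ 549.3, -129.4])]
bar top [array([629.3, -80.6]), array([ 621.5, -256.6]), array([ 615.5, -348.6]), array([606.8, -76.4]), array([ 597., -242.]), array([ 591.7, -349.9])]
plate +x corners [array([661.1, -19. ]), array([ 641.4, -374.1])]
post R top [array([ 624.5, -365.6]), array([ 582.8, -365.6]), array([ 582.8, -352. ])]
```

```bash
python3 -m inch '[[[0.007,0.028,0,0,0,-0.12,-1],[0.007,0.028,0.1,0,0,-0.24,-1],[0.007,0.028,0.25,0,0,-0.24,-1],[0.007,0.028,0.4,0,0,-0.24,-1],[0.007,0.028,0.55,0,0,-0.24,-1],[0.007,0.028,0.65,0,0,-0.24,-1],[0.007,0.028,0.67,0,0,-0.24,-1],[0.007,0.028,0.67,0,0,-0.24,-1],[0.007,0.028,0.67,0,0,-0.24,-0.3],[0.007,0.028,0.67,0,0,-0.24,0.4]]]'
python3 - <<'E'
from h import *
snap('wrist','b3')
E
```

```text
time: 4.0
tool_pos: [606.8, -287.8, 193.7]
tcp_rot: [-3.14, -0.001, -1.382]
contact_force: [0.2, 0.2, -0.3]
grip_width: 76.4
```

View pics/b3.png

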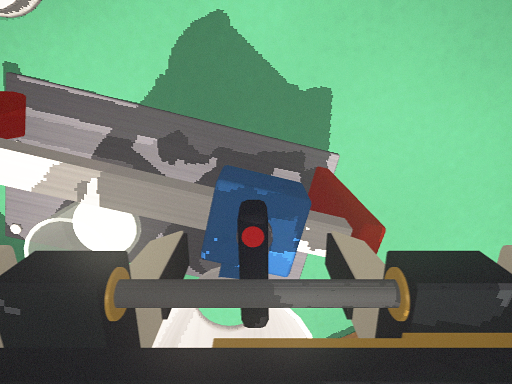

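The bar grip (u≈253) stands centred between the fingers and aligned. I'll close on it.

```bash
python3 -m inch '[[[0,0,0,0,0,0,1],[0,0,0,0,0,0,1],[0,0,0,0,0,0,1],[0,0,0,0,0,0,1],[0,0,0,0,0,0,1],[0,0,0,0,0,0,1],[0,0,0,0,0,0,1],[0,0,0,0,0,0,1],[0,0,0,0,0,0,1],[0,0,0,0,0,0,1]]]'
```

```text
time: 5.3
tool_pos: [606.3, -286.4, 192.6]
tcp_rot: [3.141, 0.002, -1.382]
contact_force: [-1.8, 4.3, 0.8]
grip_width: 14.1
```

```bash
python3 -m inch '[[[0,0,0,0,0,-0.1,1],[0,0,0,0,0,-0.25,1],[0,0,0,0,0,-0.4,1],[0,0,0,0,0,-0.55,1],[0,0,0,0,0,-0.7,1],[0,0,0,0,0,-0.85,1],[0,0,0,0,0,-0.95,1],[0,0,0,0,0,-1,1],[0,0,0,0,0,-1,1],[0,0,0,0,0,-1,1]]]'
python3 -m inch '[[[0,0,0,0,0,-0.1,1],[0,0,0,0,0,-0.25,1],[0,0,0,0,0,-0.4,1],[0,0,0,0,0,-0.5,1],[0,0,0,0,0,-0.6,1],[0,0,0,0,0,-0.65,1],[0,0,0,0,0,-0.65,1],[0,0,0,0,0,-0.65,1],[0,0,0,0,0,-0.65,1],[0,0,0,0,0,-0.65,1]]]'
python3 - <<'E'
from h import *
snap('wrist','b4');print(bot.get_obs()['moment'])
E
```

```text
time: 6.55
tool_pos: [606.5, -286.9, 192.6]
tcp_rot: [-3.141, 0.001, -0.597]
contact_force: [0.1, 6.6, -0.0]
grip_width: 13.8
time: 7.8
tool_pos: [606.7, -288.1, 192.7]
tcp_rot: [3.141, -0.001, -0.087]
contact_force: [3.8, -1.9, -2.5]
grip_width: 14.2
[-0.25503783 -0.57979757 -0.13491426]
```

View pics/b4.png

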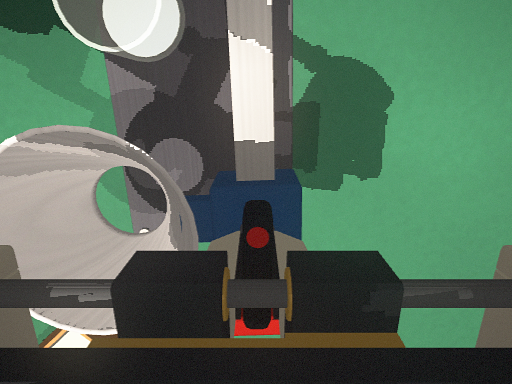

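```bash
python3 -m inch '[[[-0.002,-0.06,0,0,0,0,1],[-0.005,-0.16,0,0,0,0,1],[-0.008,-0.26,0,0,0,0,1],[-0.012,-0.38,0,0,0,0,1],[-0.016,-0.5,0,0,0,0,1],[-0.02,-0.62,0,0,0,0,1],[-0.023,-0.71,0,0,0,0,1],[-0.025,-0.76,0,0,0,0,1],[-0.025,-0.778,0,0,0,0,1],[-0.025,-0.778,0,0,0,0,1]]]'
python3 - <<'E'
from h import *
snap('wrist','b5');snap('side','b6',(220,130,380,290),4);snap('scene','b7',(180,100,330,280),3.3)
E
```

```text
time: 9.1
tool_pos: [615.1, -130.2, 192.7]
tcp_rot: [-3.14, -0.0, -0.085]
contact_force: [5.0, 1.0, -4.6]
grip_width: 13.9
```

View pics/b5.png

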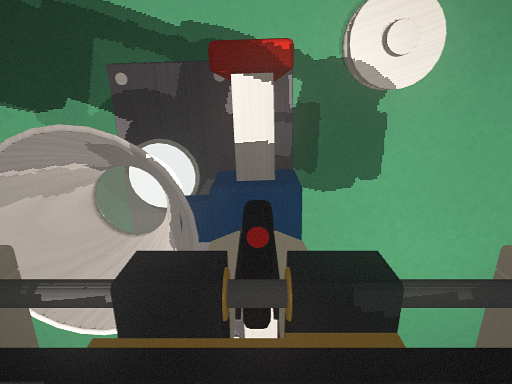

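View pics/b6_c.png

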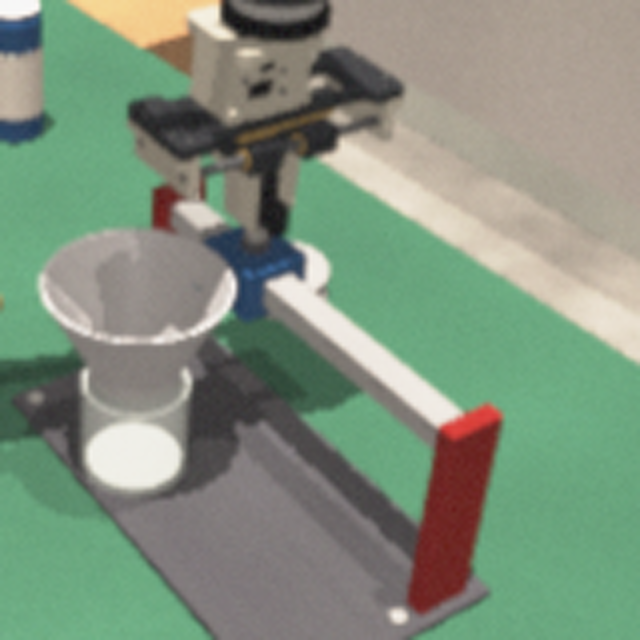

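View pics/b7_c.png

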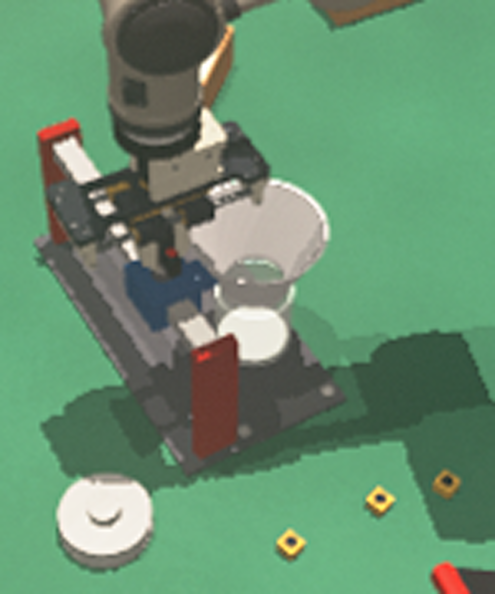

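```bash
cat > m3.py <<'E'
from h import *
import sys
th=np.linspace(0,2*np.pi,60)
def circ(c,r,z): return np.c_[c[0]+r*np.cos(th),c[1]+r*np.sin(th),np.full(60,z)]
def draw(n,tag,items,crop,s,out):
    c=cam(n,np.load(f'pics/{tag}_T.npy'));im=cv2.imread(f'pics/{tag}.png');im=cv2.resize(im,None,fx=s,fy=s,interpolation=cv2.INTER_CUBIC)
    for X,col in items:
        p=(proj(c,X)+.5)*s;cv2.polylines(im,[p.astype(np.int32)],True,col,1)
    x0,y0,x1,y1=[v*s for v in crop];cv2.imwrite(f'pics/{out}.png',im[y0:y1,x0:x1])
if __name__=='__main__':
    T=np.load('pics/b5_T.npy');k=T[:2,3]
    e=np.array([.9985,-.055]);f=k-105*e;print('funnel',f)
    j=np.array([511,-126.3])
    it=[(circ(j,41,8),(0,0,255)),(circ(j,41,88),(0,0,255)),(circ(f,31,98),(255,0,0)),(circ(f,70,178),(255,0,0)),(circ(f,35,98),(0,255,255))]
    draw('wrist','b5',it,(0,90,256,350),3,'o1');draw('side','b6',it,(220,180,320,270),6,'o2');draw('scene','b7',it,(225,150,295,215),8,'o3')
E
python3 m3.py
```

```text
funnel [ 510.24914487 -124.43520167]
```

View pics/o1.png

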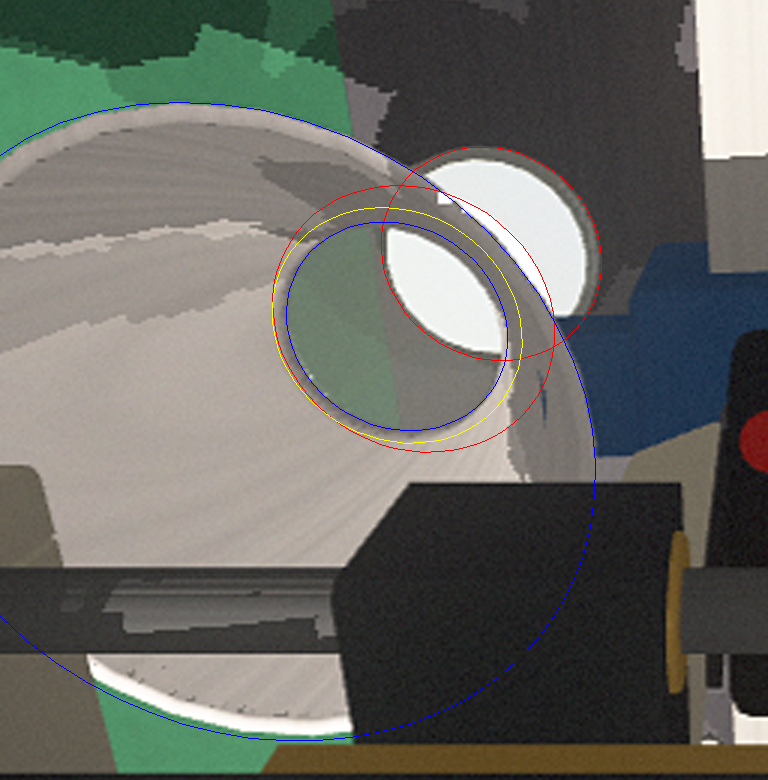

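View pics/o2.png

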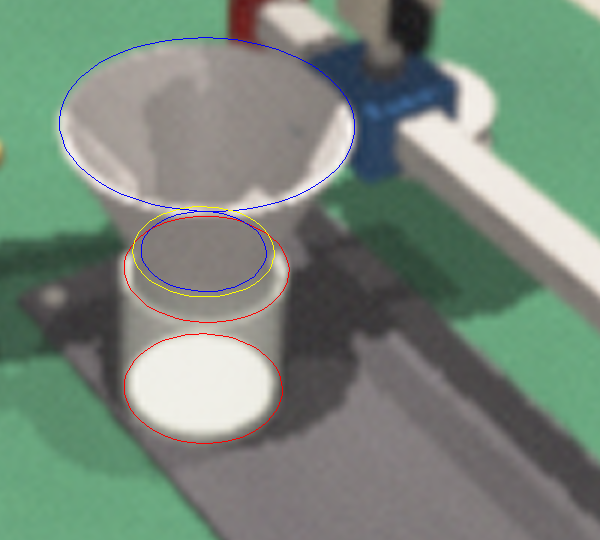

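View pics/o3.png

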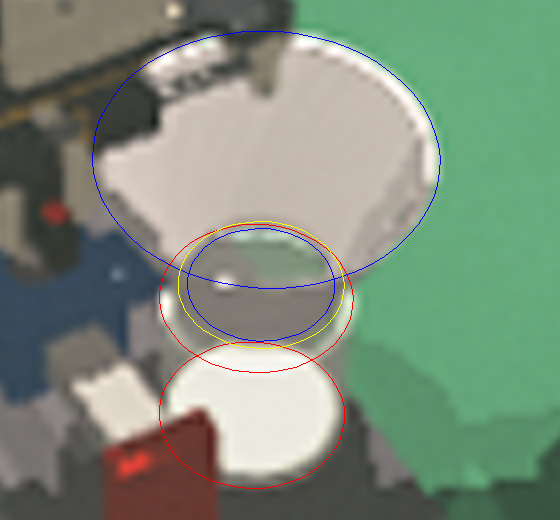

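```bash
python3 -m inch '[[[0,0.01,0,0,0,0,1],[0,0.01,0,0,0,0.08,1],[0,0.01,0,0,0,0.2,1],[0,0.01,0,0,0,0.35,1],[0,0.01,0,0,0,0.5,1],[0,0.01,0,0,0,0.65,1],[0,0.01,0,0,0,0.8,1],[0,0.01,0,0,0,0.95,1],[0,0.01,0,0,0,1,1],[0,0.01,0,0,0,1,1]]]'
python3 -m inch '[[[0,0,0,0,0,0.1,1],[0,0,0,0,0,0.2,1],[0,0,0,0,0,0.3,1],[0,0,0,0,0,0.4,1],[0,0,0,0,0,0.5,1],[0,0,0,0,0,0.6,1],[0,0,0,0,0,0.65,1],[0,0,0,0,0,0.7,1],[0,0,0,0,0,0.7,1],[0,0,0,0,0,0.7,1]]]'
python3 - <<'E'
from h import *
print(bot.get_obs()['moment'])
E
```

```text
time: 10.5
tool_pos: [614.5, -132.7, 192.7]
tcp_rot: [-3.141, 0.001, -0.87]
contact_force: [3.4, 3.1, -3.4]
grip_width: 13.8
time: 11.75
tool_pos: [614.3, -132.4, 192.7]
tcp_rot: [3.141, 0.002, -1.419]
contact_force: [2.0, 3.9, -1.9]
grip_width: 14.5
[ 0.94328457 -0.18276678  0.16363982]
```

```bash
python3 -m inch '[[[0,0,0,0,0,0,-1],[0,0,0,0,0,0,-1],[0,0,0,0,0,0,-1],[0,0,0,0,0,0,-1],[0,0,-0.05,0,0,0,-1],[0,0,-0.2,0,0,0,-1],[0,0,-0.4,0,0,0,-1],[0,0,-0.6,0,0,0,-1],[0,0,-0.7,0,0,0,-1],[0,0,-0.7,0,0,0,-1]]]'
python3 - <<'E'
from h import *
snap('wrist','d1');snap('scene','d2')
from m3 import *
e=np.array([.9985,-.055]);f=np.array([614.3,-132.4])-105*e;print('funnel',f)
j=np.array([511,-126.3])
it=[(circ(j,41,8),(0,0,255)),(circ(j,41,88),(0,0,255)),(circ(f,31,98),(255,0,0)),(circ(f,70,178),(255,0,0)),(circ(f,35,98),(0,255,255))]
draw('wrist','d1',it,(100,80,356,340),3,'o4')
E
```

```text
time: 13.0
tool_pos: [615.3, -134.4, 335.2]
tcp_rot: [-3.137, -0.002, -1.422]
contact_force: [-0.5, 0.3, -0.5]
grip_width: 91.9
funnel [ 509.4575 -126.625 ]
```

View pics/o4.png

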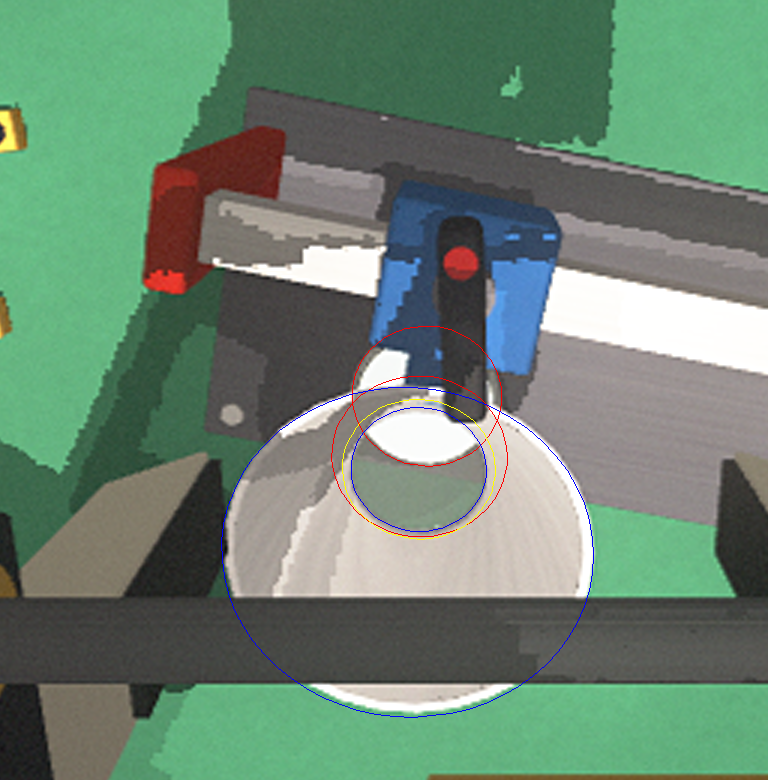

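View pics/d2.png

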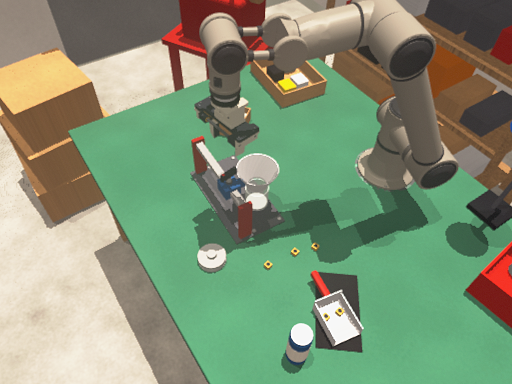

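```bash
python3 -m inch '[[[-0.1,0.03,0,0,0,-0.1,-1],[-0.25,0.07,0,0,0,-0.3,-1],[-0.5,0.14,0,0,0,-0.5,-1],[-0.75,0.21,0.1,0,0,-0.7,-1],[-0.95,0.28,0.25,0,0,-0.9,-1],[-1,0.28,0.4,0,0,-1,-1],[-1,0.28,0.4,0,0,-1,-0.5],[-1,0.28,0.4,0,0,-1,0]]]' 2>&1 | tail -3; python3 -m inch '[[[-0.1,0.03,0,0,0,-0.1,-1],[-0.25,0.07,0,0,0,-0.3,-1],[-0.5,0.14,0,0,0,-0.5,-1],[-0.75,0.21,0.1,0,0,-0.7,-1],[-0.95,0.28,0.25,0,0,-0.9,-1],[-1,0.28,0.4,0,0,-1,-1],[-1,0.28,0.4,0,0,-1,-1],[-1,0.28,0.4,0,0,-1,-0.5],[-1,0.28,0.4,0,0,-1,0],[-1,0.28,0.4,0,0,-1,0]]]'
```

```text
schema error: expected 10 rows
time: 14.35
tool_pos: [530.2, 54.7, 253.4]
tcp_rot: [-3.141, -0.001, -0.638]
contact_force: [-0.4, 0.3, 0.2]
grip_width: 66.6
```

```bash
python3 -m inch '[[[0,0,0,0,0,-0.15,0],[0,0,0,0,0,-0.35,0],[0,0,0,0,0,-0.55,0],[0,0,0,0,0,-0.75,0],[0,0,0,0,0,-0.9,0],[0,0,0,0,0,-0.94,0],[0,0,0,0,0,-0.94,0],[0,0,0,0,0,-0.94,0],[0,0,0,0,0,-0.94,0],[0,0,0,0,0,-0.94,0]]]'
python3 - <<'E'
from h import *
snap('wrist','e1',(90,60,480,250),2)
E
```

```text
time: 15.6
tool_pos: [529.7, 55.3, 252.8]
tcp_rot: [3.142, -0.0, 0.102]
contact_force: [0.3, 0.5, 0.8]
grip_width: 45.6
```

View pics/e1.png

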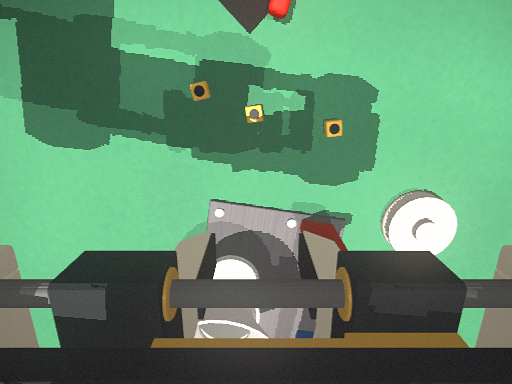

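```bash
python3 - <<'E'
from h import *
crop_('e1',(180,70,350,150),4.7)
E
```

```text
(no output)
```

View pics/e1_c.png

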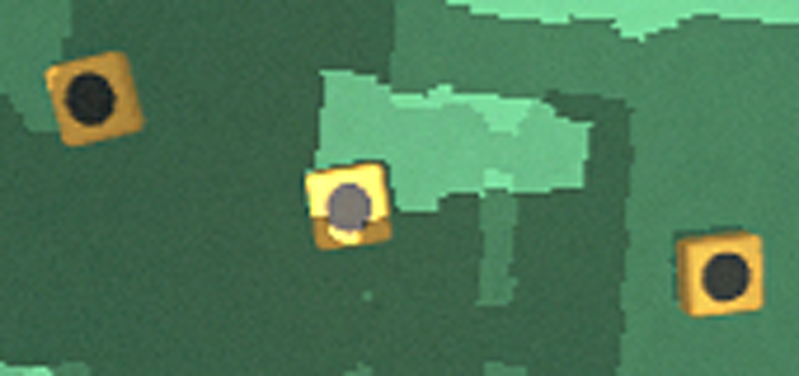

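```bash
python3 - <<'E'
from h import *
w=cam('wrist',np.load('pics/e1_T.npy'))
for p in((91,99),(350,206),(726,276)): print(back(w,np.array(p)/4.7+(180,70),15))
E
```

```text
[453.28516374 132.86679076  15.        ]
[521.38972051 113.27812255  15.        ]
[621.605135   105.53052764  15.        ]
```

```bash
python3 -m inch '[[[-0.012,-0.08,0.1,0,0,-0.138,0],[-0.012,-0.2,0.25,0,0,-0.138,0],[-0.012,-0.293,0.45,0,0,-0.138,0],[-0.012,-0.293,0.65,0,0,-0.138,0],[-0.012,-0.293,0.85,0,0,-0.138,0],[-0.012,-0.293,0.98,0,0,-0.138,0],[-0.012,-0.293,1,0,0,-0.138,0],[-0.012,-0.293,1,0,0,-0.138,0],[-0.012,-0.293,1,0,0,-0.138,0],[-0.012,-0.293,1,0,0,-0.138,0]]]'
python3 - <<'E'
from h import *
snap('wrist','e2')
E
```

```text
time: 16.9
tool_pos: [521.9, 113.4, 53.8]
tcp_rot: [3.141, -0.002, 0.21]
contact_force: [0.3, 0.1, -0.2]
grip_width: 45.5
```

View pics/e2.png

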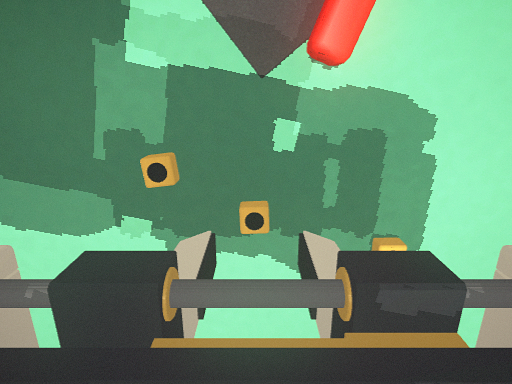

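```bash
python3 -m inch '[[[0,0,0.1,0,0,0,0],[0,0,0.2,0,0,0,0],[0,0,0.245,0,0,0,0],[0,0,0.245,0,0,0,0],[0,0,0.245,0,0,0,0.5],[0,0,0.245,0,0,0,0.8],[0,0,0.245,0,0,0,0.8],[0,0,0.245,0,0,0,0.8],[0,0,0.245,0,0,0,0.8],[0,0,0.245,0,0,0,0.8]]]'

```

```text
time: 18.2
tool_pos: [521.5, 113.3, 4.1]
tcp_rot: [3.141, -0.001, 0.211]
contact_force: [-0.7, -0.5, 6.5]
grip_width: 19.7
```

```bash
python3 - <<'E'
from h import *
s=cam('scene')
o=np.array([559,356.5]);a=np.radians(79.6);ex=np.array([np.cos(a),np.sin(a)]);ey=np.array([-ex[1],ex[0]])
for p in((585,347),(640,325)):
    q=back(s,np.array(p)/4+(180,230),18)[:2];print(q,(q-o)@ex,(q-o)@ey)
E
```

```text
[579.4063044  341.70300718] -10.870171365590574 -22.74219933345073
[534.95720555 350.60301778] -10.14028818267073 22.583288513030173
```

```bash
python3 -m inch '[[[0,0,-0.1,0,0,0,0.8],[0,0,-0.35,0,0,0,0.8],[0,0,-0.6,0,0,0.1,0.8],[0.08,-0.18,-0.8,0,0,0.2,0.8],[0.17,-0.38,-0.88,0,0,0.35,0.8],[0.26,-0.58,-0.88,0,0,0.5,0.8],[0.325,-0.733,-0.88,0,0,0.5,0.8],[0.325,-0.733,-0.88,0,0,0.5,0.8],[0.325,-0.733,-0.88,0,0,0.5,0.8],[0.325,-0.733,-0.88,0,0,0.5,0.8]]]'
python3 - <<'E'
from h import *
snap('wrist','e3')
E
```

```text
time: 19.45
tool_pos: [554.2, 269.2, 179.6]
tcp_rot: [3.141, 0.0, -0.183]
contact_force: [-0.5, -0.2, -1.2]
grip_width: 19.7
```

View pics/e3.png

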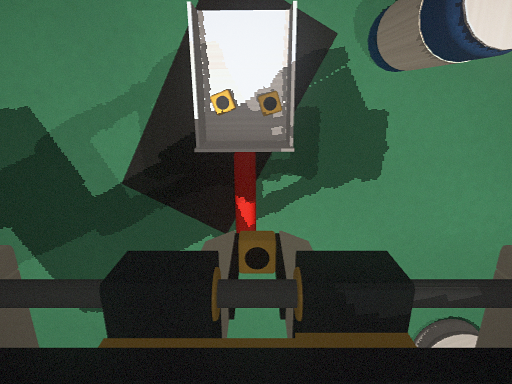

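```bash
python3 - <<'E'
from h import *
w=cam('wrist',np.load('pics/e3_T.npy'))
B=lambda p,z:back(w,p,z)[:2]
a,b=B((195,151),58),B((295,151),58);print(a,b,np.linalg.norm(a-b),np.degrees(np.arctan2(*(b-a)[::-1])))
c,d=B((189,3),47),B((297,3),47);print('front',c,d,np.linalg.norm(c-d)); m=(c+d)/2-(a+b)/2;print(np.degrees(np.arctan2(m[1],m[0])),np.linalg.norm(m))
print('handle',B((245,155),57),B((247,225),57))
print('nuts',B((223,102),21),B((269,103),21))
print('mat',B((337,35),3),B((123,184),3),B((229,233),3))
e=(a+b)/2; ang=np.radians(79.2);print('origin',e+51.5*np.array([np.cos(ang),np.sin(ang)]))
E
```

```text
[506.55256062 311.91742727] [594.29426633 295.66289546] 89.23461618146946 -10.495307890887837
front [528.35168275 428.77386058] [614.4900012  412.79236357] 87.60832239562227
79.8251089074294 118.86228384022323
handle [549.65888878 300.07370475] [538.36719903 232.79720476]
nuts [536.18368537 348.20536645] [579.66520743 339.20248077]
mat [655.12893877 388.54241303] [407.10982481 283.25477676] [509.83799666 204.12516592]
origin [560.07355118 354.37795478]
```

```bash
python3 -m inch '[[[-0.02,-0.15,0.05,0,0,0,0.8],[-0.04,-0.35,0.1,0,0,0,0.8],[-0.05,-0.5,0.2,0,0,0,0.8],[-0.05,-0.514,0.4,0,0,0,0.8],[-0.05,-0.514,0.6,0,0,0,0.8],[-0.05,-0.514,0.75,0,0,0,0.8],[-0.05,-0.514,0.81,0,0,0,0.8],[-0.05,-0.514,0.815,0,0,0,0.8],[-0.05,-0.514,0.815,0,0,0,0.8],[-0.05,-0.514,0.815,0,0,0,0.35]]]'
python3 -m inch '[[[0,0,0,0,0,0,0.35],[0,0,0,0,0,0,0.35],[0,0,-0.05,0,0,0,0.35],[0,0,-0.2,0,0,0,0.35],[0,0.2,-0.4,0,0,0,0.2],[0,0.45,-0.6,0,0,0,0],[0,0.7,-0.7,0,0,-0.2,0],[0,0.95,-0.7,0,0,-0.4,0],[0,1,-0.7,0,0,-0.5,0],[0,1,-0.7,0,0,-0.5,0]]]'
python3 - <<'E'
from h import *
snap('wrist','e4')
snap('scene','e5',(230,230,380,360),5)
E
```

```text
time: 20.75
tool_pos: [563.9, 373.5, 18.3]
tcp_rot: [-3.14, -0.002, -0.182]
contact_force: [0.2, -0.3, 0.7]
grip_width: 25.7
time: 22.0
tool_pos: [527.1, 175.7, 157.8]
tcp_rot: [3.142, -0.001, 0.208]
contact_force: [0.8, 0.2, -0.6]
grip_width: 46.0
```

View pics/e4.png

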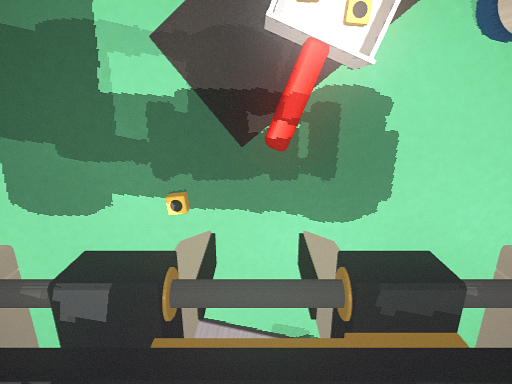

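View pics/e5_c.png

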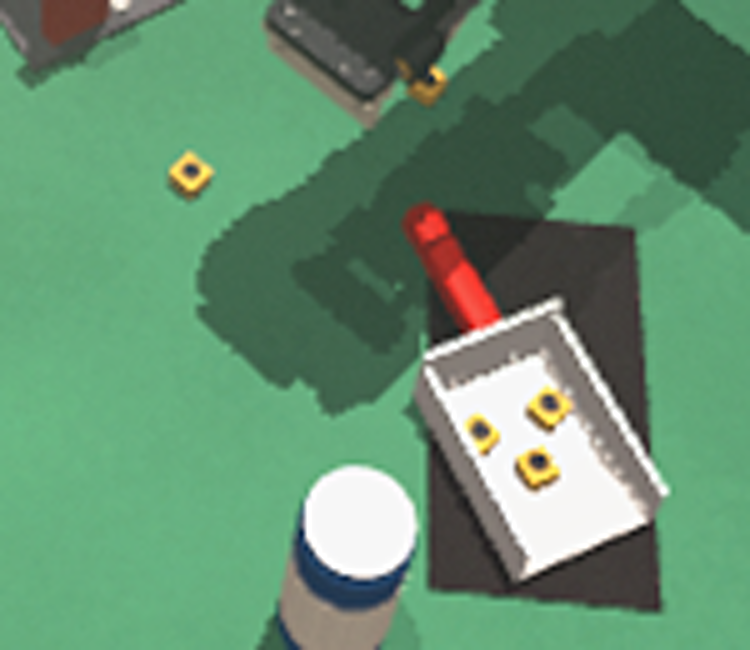

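```bash
cat >> h.py <<'E'
def sh(x,y,z,yawdeg=None,T=None):
    T=pose() if T is None else T
    d=T[:3,:3].T@(np.array([x,y,z])-T[:3,3]);r=''
    if yawdeg is not None:
        R=Rn.from_euler('xyz',[np.pi,0,np.radians(yawdeg)]).as_matrix();r=np.round((Rn.from_matrix(T[:3,:3].T@R)).as_rotvec(degrees=True)/45,3)
    print('shares',np.round(d/200,3),r)
E
python3 - <<'E'
from h import *
w=cam('wrist',np.load('pics/e4_T.npy'));q=back(w,(177,205),15);print(q)
sh(q[0],q[1],54,21);sh(q[0],q[1],5,21)
E
```

```text
[453.9455835  134.25446674  15.        ]
shares [-0.402  0.133  0.516] [-0.    -0.001 -0.201]
shares [-0.403  0.133  0.761] [-0.    -0.001 -0.201]
```

```bash
python3 -m inch '[[[-0.15,0.05,0.1,0,0,-0.1,0],[-0.3,0.1,0.2,0,0,-0.2,0],[-0.404,0.136,0.4,0,0,-0.2,0],[-0.404,0.136,0.6,0,0,-0.2,0],[-0.404,0.136,0.74,0,0,-0.2,0],[-0.404,0.136,0.765,0,0,-0.2,0],[-0.404,0.136,0.765,0,0,-0.2,0.3],[-0.404,0.136,0.765,0,0,-0.2,0.8],[-0.404,0.136,0.765,0,0,-0.2,0.8],[-0.404,0.136,0.765,0,0,-0.2,0.8]]]'
python3 - <<'E'
from h import *
sh(566.5,392,150,-10.4);sh(566.5,392,20,-10.4)
E
```

```text
time: 23.35
tool_pos: [454.1, 133.1, 4.6]
tcp_rot: [3.141, -0.002, 0.367]
contact_force: [-0.3, 0.6, 6.9]
grip_width: 19.9
shares [ 0.991 -1.006 -0.726] [-0.    -0.002  0.699]
shares [ 0.99  -1.006 -0.076] [-0.    -0.002  0.699]
```

```bash
python3 -m inch '[[[0,0,-0.15,0,0,0,0.8],[0,0,-0.4,0,0,0.1,0.8],[0.1,-0.1,-0.55,0,0,0.2,0.8],[0.3,-0.3,-0.6,0,0,0.3,0.8],[0.5,-0.5,-0.6,0,0,0.4,0.8],[0.7,-0.7,-0.6,0,0,0.5,0.8],[0.9,-0.9,-0.6,0,0,0.6,0.8],[0.99,-1,-0.6,0,0,0.7,0.8],[0.99,-1,-0.6,0,0,0.7,0.8],[0.99,-1,-0.6,0,0,0.7,0.8]]]'
python3 - <<'E'
from h import *
print(bot.get_obs()['grip_width']);sh(566.9,393.9,22,-10.4)
snap('wrist','e6')
E
```

```text
time: 24.6
tool_pos: [566.0, 390.0, 123.4]
tcp_rot: [3.141, 0.001, -0.182]
contact_force: [-0.2, -0.4, -0.1]
grip_width: 19.5
19.49878127553343
shares [ 0.001 -0.021  0.507] [ 0.001  0.001 -0.   ]
```

View pics/e6.png

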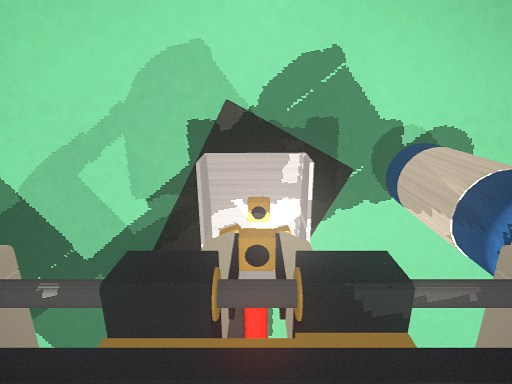

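```bash
python3 -m inch '[[[0,-0.021,0.15,0,0,0,0.8],[0,-0.021,0.3,0,0,0,0.8],[0,-0.021,0.45,0,0,0,0.8],[0,-0.021,0.5,0,0,0,0.8],[0,-0.021,0.5,0,0,0,0.8],[0,-0.021,0.5,0,0,0,0.35],[0,-0.021,0.5,0,0,0,0.35],[0,-0.021,0.5,0,0,0,0.35],[0,-0.021,0.35,0,0,0,0.35],[0,-0.021,0.1,0,0,0,0.35]]]'
python3 -m inch '[[[0,0.1,-0.2,0,0,0,0.2],[0,0.3,-0.3,0,0,-0.1,0],[0,0.5,-0.3,0,0,-0.2,0],[0,0.7,-0.3,0,0,-0.3,0],[0,0.9,-0.3,0,0,-0.4,0],[0,1,-0.3,0,0,-0.45,0],[0,1,-0.3,0,0,-0.45,0],[0,1,-0.3,0,0,-0.45,0],[0,1,-0.3,0,0,-0.45,0],[0,1,-0.3,0,0,-0.45,0]]]'
python3 - <<'E'
from h import *
snap('wrist','e7')
snap('scene','e8',(230,230,380,360),5)
E
```

```text
time: 25.9
tool_pos: [566.0, 394.3, 102.7]
tcp_rot: [3.139, 0.003, -0.182]
contact_force: [0.6, 0.8, 0.1]
grip_width: 29.9
time: 27.15
tool_pos: [530.8, 198.9, 163.6]
tcp_rot: [-3.142, 0.0, 0.172]
contact_force: [0.4, -0.6, -0.5]
grip_width: 45.7
```

View pics/e7.png

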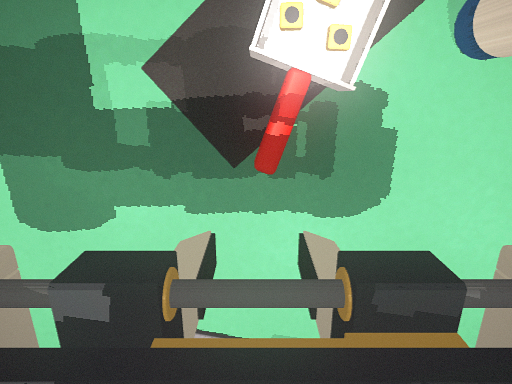

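View pics/e8_c.png

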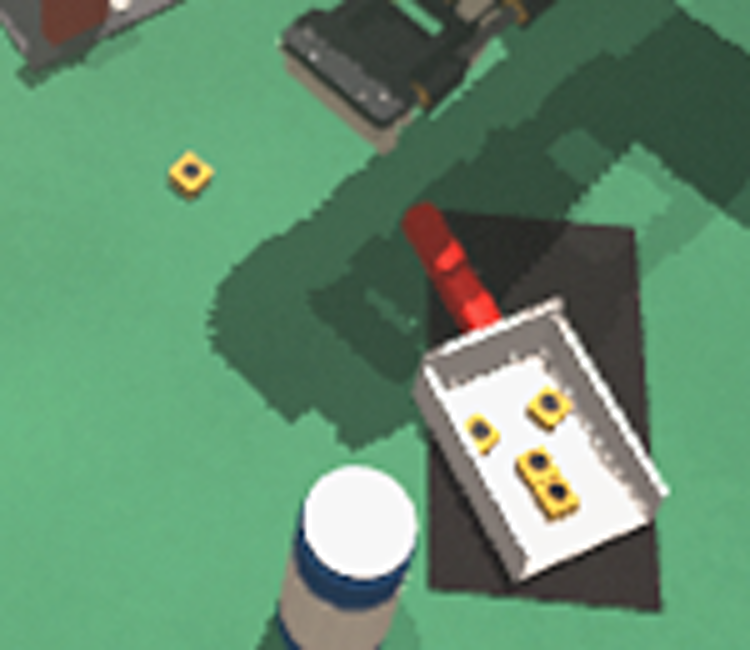

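```bash
python3 - <<'E'
from h import *
s=cam('scene');print(back(s,(268,264.4),15))
sh(621.6,105.5,54,10);sh(621.6,105.5,5,10)
E
```

```text
[622.11550575 108.24461394  15.        ]
shares [0.368 0.537 0.548] [ 0.     0.    -0.004]
shares [0.368 0.537 0.793] [ 0.     0.    -0.004]
```

```bash
python3 -m inch '[[[0.1,0.13,0.05,0,0,0,0],[0.2,0.3,0.15,0,0,0,0],[0.33,0.48,0.3,0,0,0,0],[0.368,0.537,0.45,0,0,0,0],[0.368,0.537,0.55,0,0,0,0],[0.368,0.537,0.55,0,0,0,0],[0.368,0.537,0.55,0,0,0,0],[0.368,0.537,0.55,0,0,0,0],[0.368,0.537,0.55,0,0,0,0],[0.368,0.537,0.55,0,0,0,0]]]'
python3 - <<'E'
from h import *
snap('wrist','e9')
E
```

```text
time: 28.5
tool_pos: [621.9, 105.1, 54.3]
tcp_rot: [3.141, -0.001, 0.171]
contact_force: [-0.2, -0.1, 0.7]
grip_width: 46.1
```

View pics/e9.png

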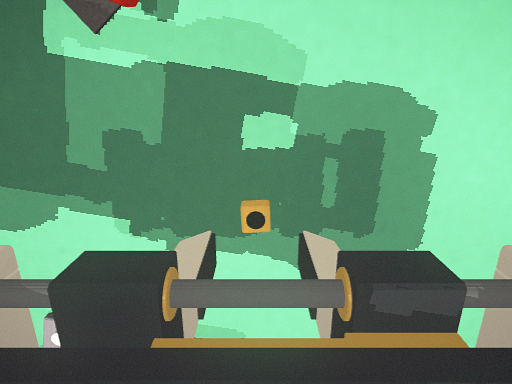

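The nut (256,218) is centred between the fingers. Next I'll go down and close.

```bash
python3 -m inch '[[[0,0,0.1,0,0,0,0],[0,0,0.2,0,0,0,0],[0,0,0.245,0,0,0,0],[0,0,0.245,0,0,0,0.3],[0,0,0.245,0,0,0,0.8],[0,0,0.245,0,0,0,0.8],[0,0,0.245,0,0,0,0.8],[0,0,0.245,0,0,0,0.8],[0,0,0.15,0,0,0,0.8],[0,0,0,0,0,0,0.8]]]'
python3 - <<'E'
from h import *
a=np.radians(79.6);x=559.7-37*np.cos(a);y=354.5-37*np.sin(a);print(x,y);sh(x,y,150,-10.4);sh(x,y,20,-10.4)
E
```

```text
time: 29.8
tool_pos: [621.0, 104.9, 54.1]
tcp_rot: [-3.141, 0.002, 0.171]
contact_force: [0.8, -0.2, 0.3]
grip_width: 19.5
553.0207916257293 318.1078555799047
shares [-0.154 -1.109 -0.479] [0.    0.003 0.449]
shares [-0.153 -1.108  0.171] [0.    0.003 0.449]
```

```bash
python3 -m inch '[[[-0.01,-0.1,-0.2,0,0,0,0.8],[-0.03,-0.3,-0.4,0,0,0.1,0.8],[-0.06,-0.5,-0.45,0,0,0.2,0.8],[-0.1,-0.7,-0.45,0,0,0.3,0.8],[-0.13,-0.9,-0.45,0,0,0.45,0.8],[-0.15,-1,-0.45,0,0,0.45,0.8],[-0.15,-1,-0.45,0,0,0.45,0.8],[-0.15,-1,-0.45,0,0,0.45,0.8],[-0.15,-1,-0.45,0,0,0.45,0.8],[-0.15,-1,-0.45,0,0,0.45,0.8]]]'
python3 - <<'E'
from h import *
sh(553.7,322,29,-10.4);snap('wrist','f1')
E
```

```text
time: 31.05
tool_pos: [558.5, 295.9, 143.7]
tcp_rot: [3.141, -0.0, -0.183]
contact_force: [-0.4, -0.0, -0.5]
grip_width: 19.4
shares [-0.047 -0.124  0.573] [ 0.    -0.    -0.002]
```

View pics/f1.png

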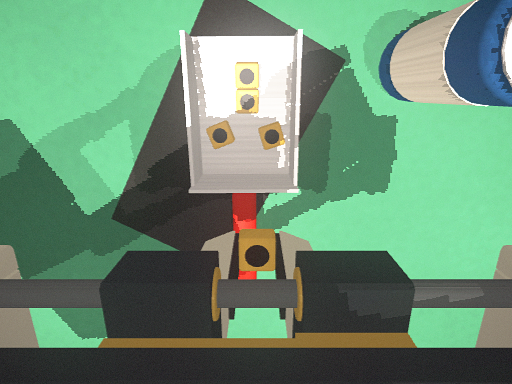

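```bash
python3 -m inch '[[[-0.03,-0.08,0.02,0,0,0,0.8],[-0.047,-0.124,0.1,0,0,0,0.8],[-0.047,-0.124,0.25,0,0,0,0.8],[-0.047,-0.124,0.4,0,0,0,0.8],[-0.047,-0.124,0.53,0,0,0,0.8],[-0.047,-0.124,0.57,0,0,0,0.8],[-0.047,-0.124,0.57,0,0,0,0.4],[-0.047,-0.124,0.57,0,0,0,0.4],[-0.047,-0.124,0.57,0,0,0,0.4],[-0.047,-0.124,0.4,0,0,0,0.4]]]'
python3 -m inch '[[[0,0,-0.2,0,0,0,0.4],[0,0.05,-0.4,0,0,0,0.2],[0,0.15,-0.4,0,0,0,-0.2],[0,0.3,-0.4,0,0,0,-0.2],[0,0.35,-0.4,0,0,0,-0.2],[0,0.35,-0.4,0,0,0,-0.2],[0,0.35,-0.4,0,0,0,-0.2],[0,0.35,-0.4,0,0,0,-0.2],[0,0.35,-0.4,0,0,0,-0.2],[0,0.35,-0.4,0,0,0,-0.2]]]'
python3 - <<'E'
from h import *
snap('wrist','f2',(100,0,400,240),2.6);snap('scene','f3')
E
```

```text
time: 32.35
tool_pos: [551.8, 322.3, 62.3]
tcp_rot: [3.139, 0.004, -0.182]
contact_force: [0.6, -0.1, -0.3]
grip_width: 27.5
time: 33.6
tool_pos: [540.6, 254.4, 143.6]
tcp_rot: [3.142, 0.0, -0.182]
contact_force: [0.1, 0.4, -0.1]
grip_width: 55.3
```

View pics/f2_c.png

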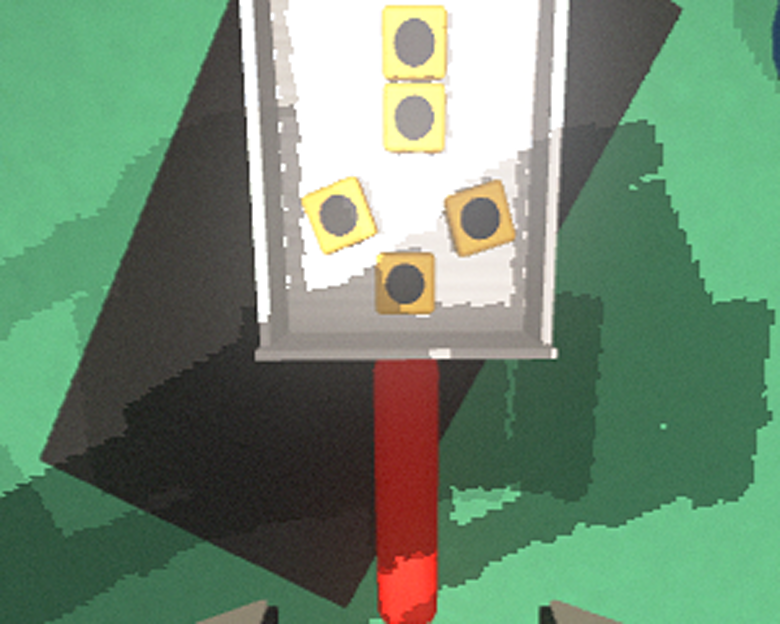

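View pics/f3.png

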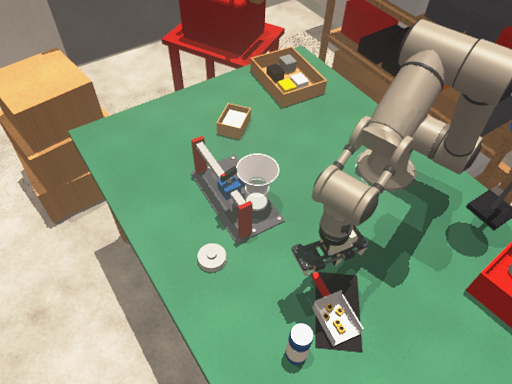

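```bash
python3 - <<'E'
from h import *
T=np.load('pics/f2_T.npy');w=cam('wrist',T)
B=lambda p,z:back(w,np.array(p)/2.6+(100,0),z)
for p,z in(((256,356),58),((557,356),58),((406,360),57),((407,610),57)): 
    q=B(p,z);print(q[:2],(T[:3,:3].T@(q-T[:3,3]))[:2])
E
```

```text
[506.29135764 312.08857991] [-44.17580866 -50.52302907]
[593.58922693 296.04162975] [ 44.58466951 -50.5329235 ]
[549.55945312 302.80555401] [  0.05775912 -49.22034282]
[535.16178177 222.94228186] [ 0.34481096 31.92984372]
```

```bash
python3 -m inch '[[[0,-0.08,0.05,0,0,0,-0.2],[0,-0.138,0.15,0,0,0,-0.2],[0,-0.138,0.3,0,0,0,-0.2],[0,-0.138,0.45,0,0,0,-0.2],[0,-0.138,0.56,0,0,0,-0.2],[0,-0.138,0.588,0,0,0,-0.2],[0,-0.138,0.588,0,0,0,0.3],[0,-0.138,0.588,0,0,0,0.9],[0,-0.138,0.588,0,0,0,0.9],[0,-0.138,0.588,0,0,0,0.9]]]'
python3 -m inch '[[[0,0,0,0,0,0,0.9],[0,0,-0.02,0,0,0,0.9],[0,0,-0.05,0,0,0,0.9],[0,0,-0.1,0,0,0,0.9],[0,0,-0.15,0,0,0,0.9],[0,0,-0.15,0,0,0,0.9],[0,0,-0.15,0,0,0,0.9],[0,0,-0.15,0,0,0,0.9],[0,0,-0.15,0,0,0,0.9],[0,0,-0.15,0,0,0,0.9]]]'
python3 - <<'E'
from h import *
print(bot.get_obs()['moment'],bot.get_obs()['joint_positions'])
snap('wrist','g1');snap('scene','g2',(230,200,400,370),4);snap('side','g3',(140,90,300,250),4)
E
```

```text
time: 34.95
tool_pos: [545.8, 281.4, 26.7]
tcp_rot: [-3.141, -0.001, -0.182]
contact_force: [-1.7, -0.0, 3.5]
grip_width: 20.0
time: 36.2
tool_pos: [545.6, 281.3, 55.9]
tcp_rot: [3.141, 0.0, -0.182]
contact_force: [-0.5, 0.0, -3.0]
grip_width: 19.9
[-0.23779472  0.05577735 -0.02885614] [ 3.51221870e-01  6.72511914e-01  1.47123317e+00 -4.16101401e-05
  9.98130108e-01  5.33478172e-01]
```

View pics/g2_c.png

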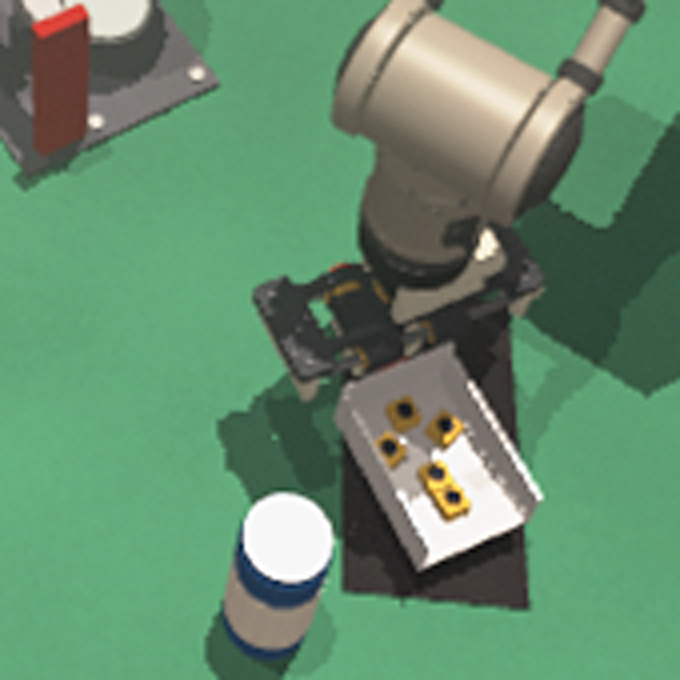

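View pics/g3_c.png

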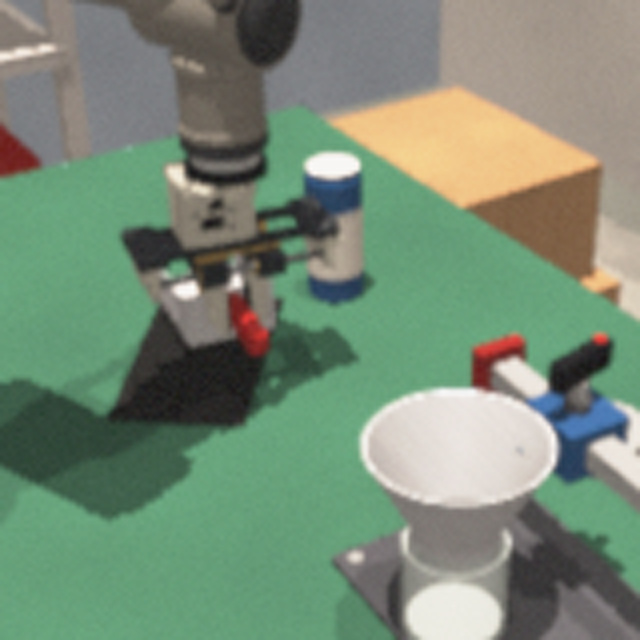

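View pics/g1.png

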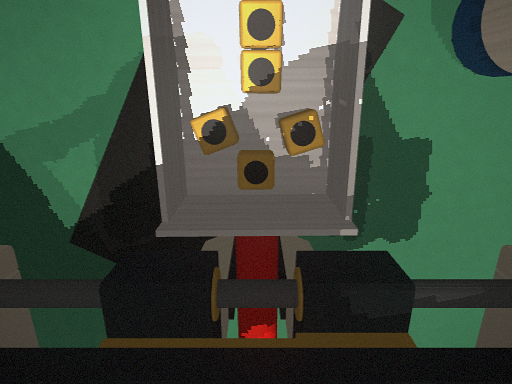

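```bash
python3 -m inch '[[[0,0,-0.05,0,0,0,0.9],[0,0,-0.15,0,0,0,0.9],[0,0.03,-0.27,0,0,0,0.9],[0,0.1,-0.4,0,0,0,0.9],[0,0.2,-0.53,0,0,0,0.9],[0,0.3,-0.66,0,0,0,0.9],[0,0.4,-0.79,0,0,0,0.9],[0,0.48,-0.9,0,0,0,0.9],[0,0.5,-0.97,0,0,0,0.9],[0,0.5,-1,0,0,0,0.9]]]'
python3 - <<'E'
from h import *
print(bot.get_obs()['joint_positions'])
sh(369,-91,310,-103.9)
E
```

```text
time: 37.6
tool_pos: [527.7, 183.1, 257.2]
tcp_rot: [-3.141, -0.001, -0.183]
contact_force: [-0.2, 0.1, -2.7]
grip_width: 19.9
[1.96706056e-01 3.82217801e-01 1.37838313e+00 2.26595354e-04
 1.37932876e+00 3.79179650e-01]
shares [-0.531  1.492 -0.266] [-2.000e-03 -1.000e-03  2.077e+00]
```

```bash
python3 -m inch '[[[0,0.03,-0.05,0,0,0.05,0.9],[-0.02,0.1,-0.1,0,0,0.15,0.9],[-0.05,0.2,-0.16,0,0,0.27,0.9],[-0.09,0.32,-0.22,0,0,0.4,0.9],[-0.13,0.44,-0.27,0,0,0.55,0.9],[-0.18,0.55,-0.3,0,0,0.7,0.9],[-0.22,0.65,-0.3,0,0,0.83,0.9],[-0.25,0.72,-0.3,0,0,0.93,0.9],[-0.26,0.75,-0.3,0,0,0.98,0.9],[-0.26,0.75,-0.3,0,0,1,0.9]]]'
python3 - <<'E'
from h import *
print(bot.get_obs()['joint_positions'])
sh(371.6,-81.8,315,-108)
E
```

```text
time: 38.85
tool_pos: [449.2, 44.9, 316.1]
tcp_rot: [-3.142, 0.0, -0.969]
contact_force: [0.1, 0.4, -3.1]
grip_width: 19.2
[-7.05704986e-02  1.45036518e-01  1.54038630e+00  2.01762414e-04
  1.45629604e+00  8.98004535e-01]
shares [0.302 0.679 0.005] [0.    0.    1.167]
```

```bash
python3 -m inch '[[[0.01,0.03,0,0,0,0.05,0.9],[0.04,0.1,0,0,0,0.15,0.9],[0.08,0.2,0,0,0,0.3,0.9],[0.13,0.32,0,0,0,0.45,0.9],[0.18,0.42,0,0,0,0.6,0.9],[0.22,0.5,0,0,0,0.75,0.9],[0.26,0.58,0,0,0,0.87,0.9],[0.29,0.65,0,0,0,0.95,0.9],[0.3,0.68,0,0,0,1,0.9],[0.3,0.68,0,0,0,1,0.9]]]'
python3 - <<'E'
from h import *
print(bot.get_obs()['joint_positions'])
sh(371.6,-81.8,315,-108)
snap('wrist','i1')
E
```

```text
time: 40.1
tool_pos: [371.2, -81.6, 316.1]
tcp_rot: [-3.141, 0.0, -1.753]
contact_force: [0.1, 0.1, -2.7]
grip_width: 19.5
[-4.19086727e-01  3.53820456e-03  1.69604532e+00  3.05725216e-04
  1.44191605e+00  1.33424275e+00]
shares [ 0.001 -0.002  0.006] [-0.     0.     0.168]
```

View pics/i1.png

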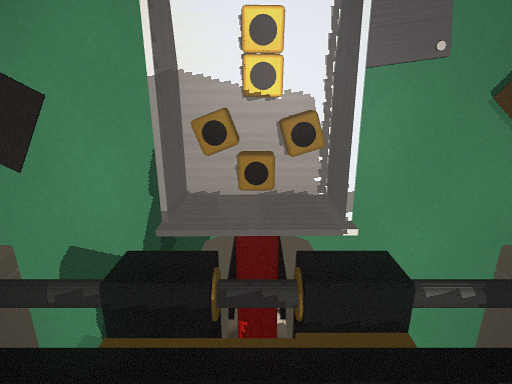

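```bash
cat > pour.py <<'E'
from h import *
F=np.array([509.5,-126.6]);phi=np.radians(-18.);e=np.array([np.cos(phi),np.sin(phi),0]);ey=np.array([-e[1],e[0],0]);up=np.array([0,0,1.])
def tgt(t,s,z):
    t=np.radians(t);ex=e*np.cos(t)-up*np.sin(t);ez=up*np.cos(t)+e*np.sin(t)
    lip=np.array([F[0],F[1],0])+e*s+up*z
    g=lip-145*ex+29*ez
    R=np.c_[-ey,-ex,-ez]   # tool x, y, z
    T=np.eye(4);T[:3,:3]=R;T[:3,3]=g+19*R[:,2];return T
def rows(seq,T=None):
    T=pose() if T is None else T
    for a in seq:
        D=np.linalg.inv(T)@tgt(*a);print(a,np.round(D[:3,3]/200,3),np.round(Rn.from_matrix(D[:3,:3]).as_rotvec(degrees=True)/45,3), np.round(tgt(*a)[:3,3]))
E
python3 - <<'E'
from pour import *
n=10
rows([(20*k/n,0-45*k/n,306-86*k/n) for k in range(1,n+1)])
E
```

```text
(2.0, -4.5, 297.4) [-0.001  0.019  0.018] [-0.045 -0.002  0.169] [368. -81. 312.]
(4.0, -9.0, 288.8) [-0.004  0.038  0.036] [-0.089 -0.005  0.169] [364. -79. 309.]
(6.0, -13.5, 280.2) [-0.006  0.056  0.054] [-0.133 -0.008  0.169] [361. -78. 305.]
(8.0, -18.0, 271.6) [-0.008  0.074  0.072] [-0.178 -0.011  0.168] [357. -77. 302.]
(10.0, -22.5, 263.0) [-0.011  0.09   0.091] [-0.222 -0.014  0.168] [354. -76. 298.]
(12.0, -27.0, 254.4) [-0.013  0.106  0.109] [-0.267 -0.017  0.168] [351. -75. 294.]
(14.0, -31.5, 245.8) [-0.015  0.121  0.128] [-0.311 -0.02   0.168] [348. -74. 291.]
(16.0, -36.0, 237.2) [-0.017  0.135  0.147] [-0.355 -0.023  0.168] [345. -73. 287.]
(18.0, -40.5, 228.6) [-0.018  0.149  0.166] [-0.4   -0.026  0.167] [343. -72. 283.]
(20.0, -45.0, 220.0) [-0.02   0.161  0.186] [-0.444 -0.029  0.167] [340. -72. 279.]
```

```bash
python3 -m inch '[[[-0.001,0.019,0.018,-0.045,-0.001,0.05,0.9],[-0.004,0.038,0.036,-0.089,-0.003,0.1,0.9],[-0.006,0.056,0.054,-0.133,-0.007,0.15,0.9],[-0.008,0.074,0.072,-0.178,-0.011,0.168,0.9],[-0.011,0.09,0.091,-0.222,-0.014,0.168,0.9],[-0.013,0.106,0.109,-0.267,-0.017,0.168,0.9],[-0.015,0.121,0.128,-0.311,-0.02,0.168,0.9],[-0.017,0.135,0.147,-0.355,-0.023,0.168,0.9],[-0.018,0.149,0.166,-0.4,-0.026,0.167,0.9],[-0.02,0.161,0.186,-0.444,-0.029,0.167,0.9]]]'
python3 - <<'E'
from pour import *
print(bot.get_obs()['joint_positions'])
n=10
rows([(20,-45,220)]+[(20+22*k/n,-45+13*k/n,220-15*k/n) for k in range(1,n+1)])
snap('wrist','i2');snap('side','i3',(180,60,380,260),3.5);snap('scene','i4',(180,80,340,260),3.5)
E
```

```text
time: 41.4
tool_pos: [340.2, -71.9, 278.7]
tcp_rot: [2.79, -0.0, -1.885]
contact_force: [-0.5, -0.2, -2.8]
grip_width: 20.0
[-0.40163998  0.18965559  1.64161507 -0.03032916  1.66028238  1.4865131 ]
(20, -45, 220) [-0.002  0.    -0.002] [ 0.003 -0.    -0.001] [340. -72. 279.]
(22.2, -43.7, 218.5) [-0.002 -0.011 -0.025] [-0.046 -0.    -0.001] [344. -73. 283.]
(24.4, -42.4, 217.0) [-0.002 -0.023 -0.048] [-0.095 -0.    -0.001] [348. -74. 286.]
(26.6, -41.1, 215.5) [-0.002 -0.036 -0.07 ] [-0.144 -0.    -0.001] [351. -75. 289.]
(28.8, -39.8, 214.0) [-0.002 -0.051 -0.093] [-0.193 -0.    -0.001] [355. -77. 293.]
(31.0, -38.5, 212.5) [-0.002 -0.066 -0.115] [-0.242 -0.    -0.001] [360. -78. 296.]
(33.2, -37.2, 211.0) [-0.002 -0.082 -0.137] [-0.291 -0.    -0.001] [364. -79. 299.]
(35.4, -35.9, 209.5) [-0.002 -0.1   -0.159] [-0.339 -0.    -0.001] [368. -81. 302.]
(37.6, -34.6, 208.0) [-0.002 -0.118 -0.18 ] [-0.388 -0.    -0.001] [373. -82. 304.]
(39.8, -33.3, 206.5) [-0.002 -0.137 -0.201] [-0.437 -0.    -0.001] [378. -84. 307.]
(42.0, -32.0, 205.0) [-0.002 -0.158 -0.222] [-0.486 -0.    -0.001] [383. -85. 309.]
```

View pics/i2.png

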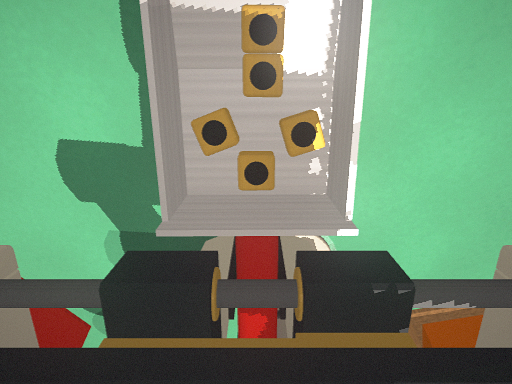

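View pics/i3_c.png

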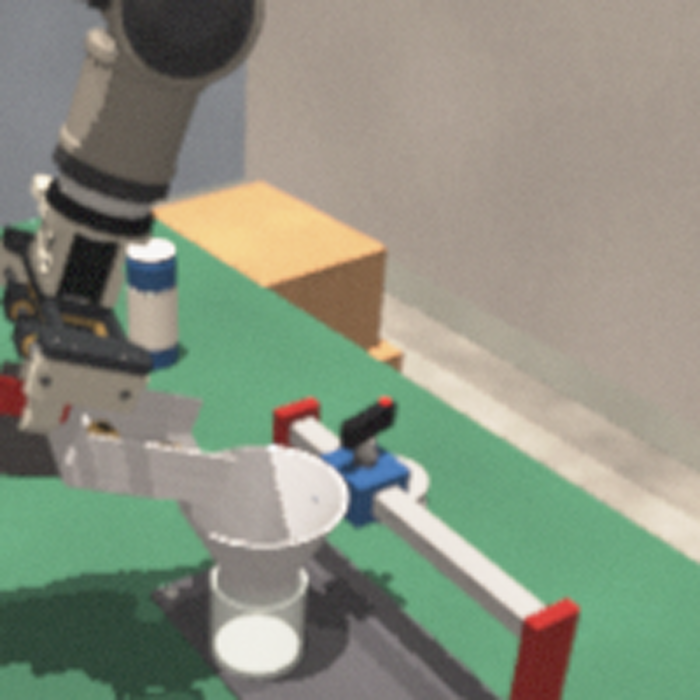

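View pics/i4_c.png

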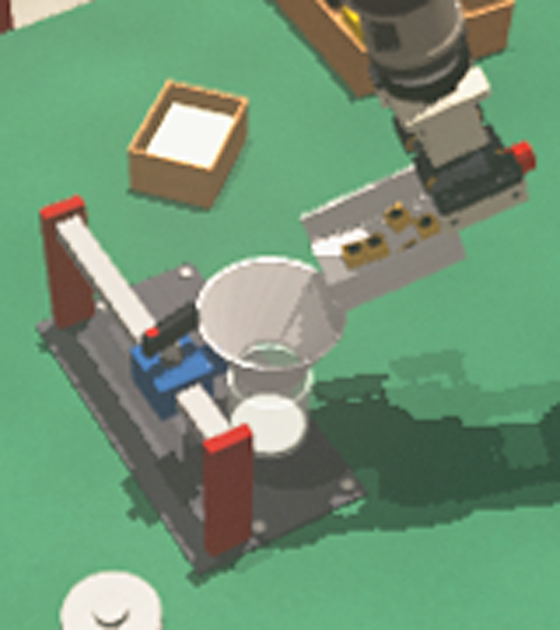

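```bash
python3 -m inch '[[[-0.002,-0.011,-0.025,-0.046,0,0,0.9],[-0.002,-0.023,-0.048,-0.095,0,0,0.9],[-0.002,-0.036,-0.07,-0.144,0,0,0.9],[-0.002,-0.051,-0.093,-0.193,0,0,0.9],[-0.002,-0.066,-0.115,-0.242,0,0,0.9],[-0.002,-0.082,-0.137,-0.291,0,0,0.9],[-0.002,-0.1,-0.159,-0.339,0,0,0.9],[-0.002,-0.118,-0.18,-0.388,0,0,0.9],[-0.002,-0.137,-0.201,-0.437,0,0,0.9],[-0.002,-0.158,-0.222,-0.486,0,0,0.9]]]'
python3 - <<'E'
from pour import *
print(bot.get_obs()['joint_positions'])
n=10
rows([(42,-32,205)]+[(42+14*k/n,-32+5*k/n,205-2*k/n) for k in range(1,n+1)])
snap('wrist','i5');snap('side','i6',(180,60,380,260),3.5);snap('scene','i7',(180,80,340,260),3.5)
E
```

```text
time: 42.8
tool_pos: [383.5, -85.6, 310.1]
tcp_rot: [2.411, -0.0, -1.885]
contact_force: [0.4, -0.2, -2.8]
grip_width: 19.8
[-0.37946681  0.4884466   1.28754957 -0.05025168  2.09428383  1.49755845]
(42, -32, 205) [0.    0.    0.004] [-0.003  0.    -0.001] [383. -85. 309.]
(43.4, -31.5, 204.8) [ 0.    -0.004 -0.014] [-0.035  0.    -0.001] [386. -86. 312.]
(44.8, -31.0, 204.6) [ 0.    -0.008 -0.033] [-0.066  0.    -0.001] [389. -87. 314.]
(46.2, -30.5, 204.4) [ 0.    -0.013 -0.051] [-0.097  0.    -0.001] [392. -88. 316.]
(47.6, -30.0, 204.2) [ 0.    -0.018 -0.07 ] [-0.128  0.    -0.001] [395. -89. 318.]
(49.0, -29.5, 204.0) [ 0.    -0.024 -0.088] [-0.159  0.    -0.001] [398. -90. 320.]
(50.4, -29.0, 203.8) [ 0.    -0.03  -0.107] [-0.19   0.    -0.001] [401. -91. 322.]
(51.8, -28.5, 203.6) [ 0.    -0.037 -0.125] [-0.221  0.    -0.001] [405. -93. 324.]
(53.2, -28.0, 203.4) [ 0.    -0.044 -0.143] [-0.252  0.    -0.001] [408. -94. 325.]
(54.6, -27.5, 203.2) [ 0.    -0.051 -0.161] [-0.283  0.    -0.001] [411. -95. 327.]
(56.0, -27.0, 203.0) [ 0.    -0.059 -0.179] [-0.315  0.    -0.001] [415. -96. 329.]
```

View pics/i5.png

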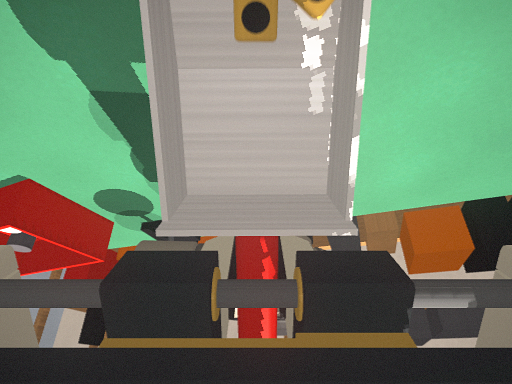

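View pics/i6_c.png

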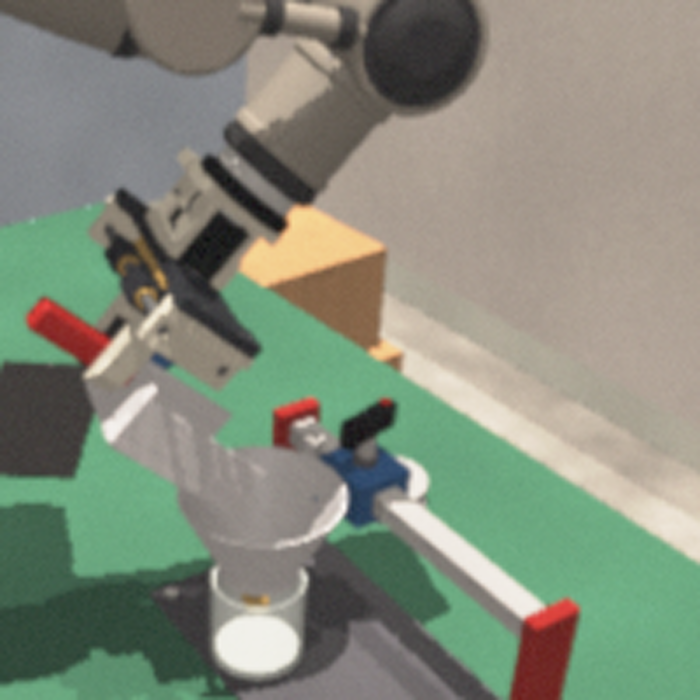

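View pics/i7_c.png

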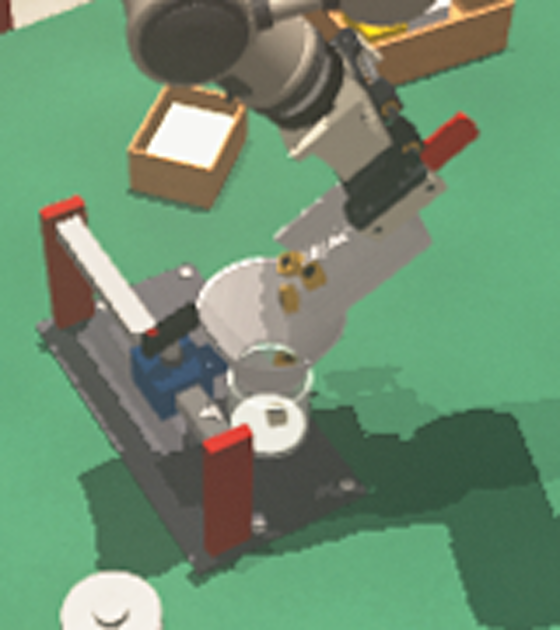

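Pouring into the funnel and jar is under way. I'll tilt it further.

```bash
python3 -m inch '[[[0,-0.004,-0.014,-0.035,0,0,0.9],[0,-0.008,-0.033,-0.066,0,0,0.9],[0,-0.013,-0.051,-0.097,0,0,0.9],[0,-0.018,-0.07,-0.128,0,0,0.9],[0,-0.024,-0.088,-0.159,0,0,0.9],[0,-0.03,-0.107,-0.19,0,0,0.9],[0,-0.037,-0.125,-0.221,0,0,0.9],[0,-0.044,-0.143,-0.252,0,0,0.9],[0,-0.051,-0.161,-0.283,0,0,0.9],[0,-0.059,-0.179,-0.315,0,0,0.9]]]'
python3 - <<'E'
from pour import *
print(bot.get_obs()['joint_positions'])
n=10
snap('wrist','i8');snap('side','i9',(180,60,380,260),3.5);snap('scene','i10',(180,80,340,260),3.5)
E
```

```text
time: 44.2
tool_pos: [414.4, -95.6, 328.7]
tcp_rot: [2.162, -0.0, -1.885]
contact_force: [0.9, 0.2, -1.3]
grip_width: 20.0
[-0.37148853  0.68028268  1.06163761 -0.06845034  2.37753844  1.48986683]
```

View pics/i8.png

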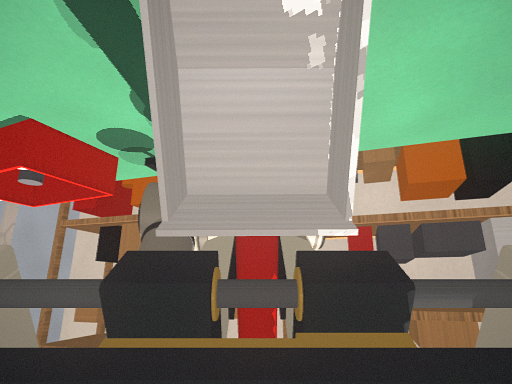

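View pics/i9_c.png

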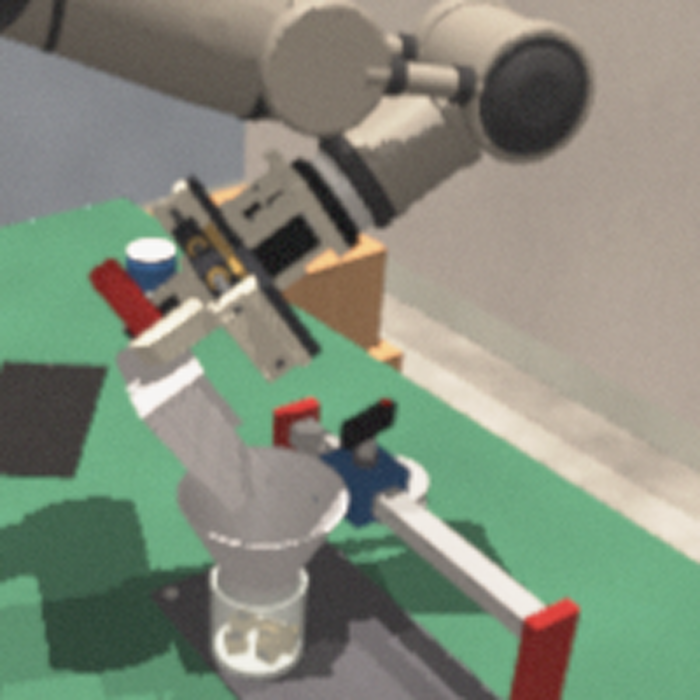

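View pics/i10_c.png

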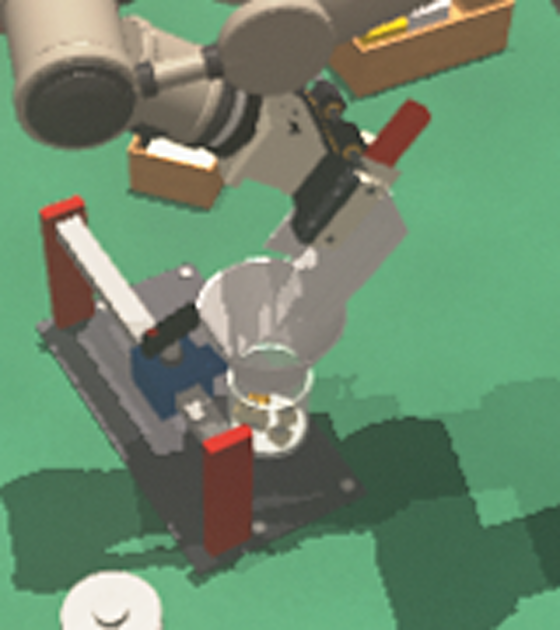

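```bash
python3 - <<'E'
from pour import *
n=8
rows([(56-40*k/n,-27-33*k/n,203+57*k/n) for k in range(1,n+1)])
E
```

```text
(51.0, -31.125, 210.125) [0.    0.044 0.058] [ 0.113  0.    -0.001] [401. -91. 329.]
(46.0, -35.25, 217.25) [0.    0.081 0.118] [ 0.224  0.    -0.001] [387. -87. 329.]
(41.0, -39.375, 224.375) [0.    0.113 0.178] [ 0.335  0.    -0.001] [374. -83. 327.]
(36.0, -43.5, 231.5) [0.    0.139 0.237] [ 0.447  0.    -0.001] [362. -79. 325.]
(31.0, -47.625, 238.625) [0.    0.16  0.295] [ 0.558  0.    -0.001] [351. -75. 322.]
(26.0, -51.75, 245.75) [0.001 0.175 0.35 ] [ 0.669  0.    -0.001] [341. -72. 318.]
(21.0, -55.875, 252.875) [0.001 0.186 0.403] [ 0.78   0.    -0.001] [331. -69. 314.]
(16.0, -60.0, 260.0) [0.001 0.192 0.453] [ 0.891  0.    -0.001] [322. -66. 310.]
```

```bash
python3 -m inch '[[[0,0.02,0.025,0.05,0,0,0.9],[0,0.044,0.058,0.113,0,0,0.9],[0,0.081,0.118,0.224,0,0,0.9],[0,0.113,0.178,0.335,0,0,0.9],[0,0.139,0.237,0.447,0,0,0.9],[0,0.16,0.295,0.558,0,0,0.9],[0,0.175,0.35,0.669,0,0,0.9],[0,0.186,0.403,0.78,0,0,0.9],[0,0.186,0.403,0.78,0,0,0.9],[0,0.186,0.403,0.78,0,0,0.9]]]'
python3 - <<'E'
from pour import *
n=8
rows([(21-21*k/n,-56+66*k/n,253+53*k/n) for k in range(1,n+1)])
snap('wrist','k1');snap('scene','k2',(180,80,340,260),3.5)
E
```

```text
time: 45.6
tool_pos: [331.0, -68.5, 314.7]
tcp_rot: [2.775, -0.0, -1.886]
contact_force: [-0.3, -0.2, -1.5]
grip_width: 19.6
(18.375, -47.75, 259.625) [ 0.    -0.025 -0.01 ] [ 0.058 -0.    -0.001] [336. -70. 315.]
(15.75, -39.5, 266.25) [ 0.    -0.052 -0.023] [ 0.116 -0.    -0.001] [342. -72. 315.]
(13.125, -31.25, 272.875) [ 0.    -0.08  -0.035] [ 0.175 -0.    -0.001] [348. -74. 316.]
(10.5, -23.0, 279.5) [ 0.    -0.11  -0.048] [ 0.233 -0.    -0.001] [354. -76. 316.]
(7.875, -14.75, 286.125) [ 0.    -0.141 -0.061] [ 0.291 -0.    -0.001] [360. -78. 316.]
(5.25, -6.5, 292.75) [ 0.    -0.174 -0.074] [ 0.35  -0.    -0.001] [367. -80. 316.]
(2.625, 1.75, 299.375) [ 0.    -0.208 -0.087] [ 0.408 -0.    -0.001] [374. -83. 316.]
(0.0, 10.0, 306.0) [ 0.    -0.244 -0.1  ] [ 0.466 -0.    -0.001] [381. -85. 316.]
```

View pics/k2_c.png

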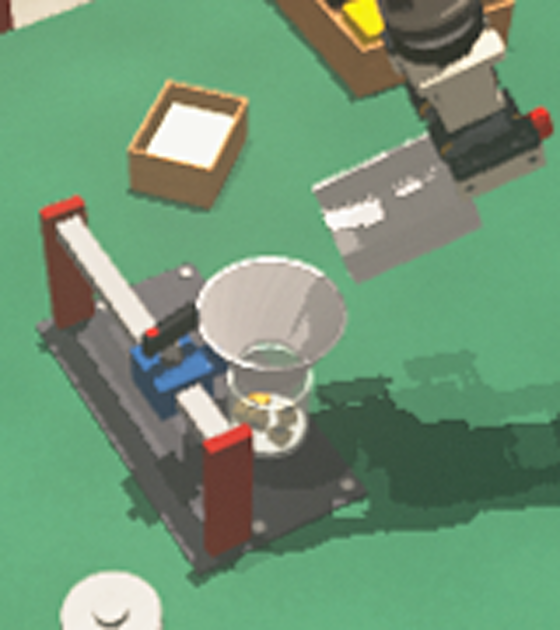

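View pics/k1.png

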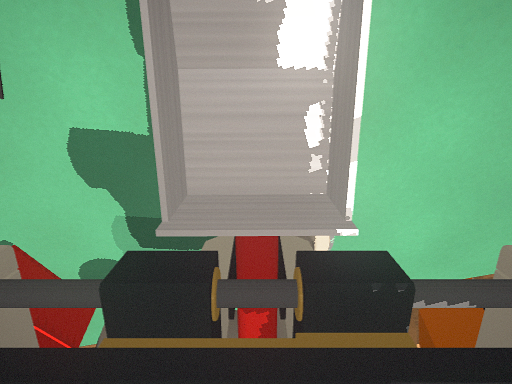

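```bash
python3 -m inch '[[[0,-0.025,-0.01,0.058,0,0,0.9],[0,-0.052,-0.023,0.116,0,0,0.9],[0,-0.08,-0.035,0.175,0,0,0.9],[0,-0.11,-0.048,0.233,0,0,0.9],[0,-0.141,-0.061,0.291,0,0,0.9],[0,-0.174,-0.074,0.35,0,0,0.9],[0,-0.208,-0.087,0.408,0,0,0.9],[0,-0.244,-0.1,0.466,0,0,0.9],[0,-0.244,-0.1,0.466,0,0,0.9],[0,-0.244,-0.1,0.466,0,0,0.9]]]'
python3 - <<'E'
from h import *
sh(501.7,302,150,-39)
E
```

```text
time: 46.95
tool_pos: [380.8, -84.7, 315.8]
tcp_rot: [-3.142, -0.0, -1.886]
contact_force: [-0.9, 0.5, -1.2]
grip_width: 19.7
shares [-2.026  0.024  0.828] [ 0.    -0.    -1.534]
```

```bash
python3 -m inch '[[[-0.04,0,0,0,0,-0.05,0.9],[-0.15,0,0,0,0,-0.12,0.9],[-0.3,0,0,0,0,-0.25,0.9],[-0.5,0,0,0,0,-0.4,0.9],[-0.7,0,0,0,0,-0.55,0.9],[-0.85,0,0,0,0,-0.7,0.9],[-0.96,0,0,0,0,-0.77,0.9],[-1,0,0,0,0,-0.8,0.9],[-1,0,0,0,0,-0.8,0.9],[-1,0,0,0,0,-0.8,0.9]]]'
python3 - <<'E'
from h import *
sh(501.7,302,150,-39)
E
```

```text
time: 48.2
tool_pos: [442.7, 104.8, 315.6]
tcp_rot: [3.141, -0.001, -1.258]
contact_force: [-0.1, 0.1, -1.6]
grip_width: 19.7
shares [-0.848 -0.584  0.827] [ 0.    -0.001 -0.735]
```

```bash
python3 -m inch '[[[-0.04,-0.03,0,0,0,-0.05,0.9],[-0.15,-0.1,0.05,0,0,-0.12,0.9],[-0.3,-0.2,0.15,0,0,-0.25,0.9],[-0.45,-0.3,0.27,0,0,-0.37,0.9],[-0.6,-0.4,0.4,0,0,-0.5,0.9],[-0.72,-0.5,0.52,0,0,-0.62,0.9],[-0.81,-0.56,0.63,0,0,-0.7,0.9],[-0.848,-0.584,0.72,0,0,-0.735,0.9],[-0.848,-0.584,0.8,0,0,-0.735,0.9],[-0.848,-0.584,0.82,0,0,-0.735,0.9]]]'
python3 - <<'E'
from h import *
sh(501.7,302,28,-39);snap('wrist','k3');snap('scene','k4',(230,200,400,370),4)
E
```

```text
time: 49.45
tool_pos: [501.1, 301.8, 150.5]
tcp_rot: [3.139, 0.0, -0.681]
contact_force: [-0.2, -0.5, -1.4]
grip_width: 20.0
shares [ 0.002 -0.004  0.613] [ 0.003  0.    -0.   ]
```

View pics/k3.png

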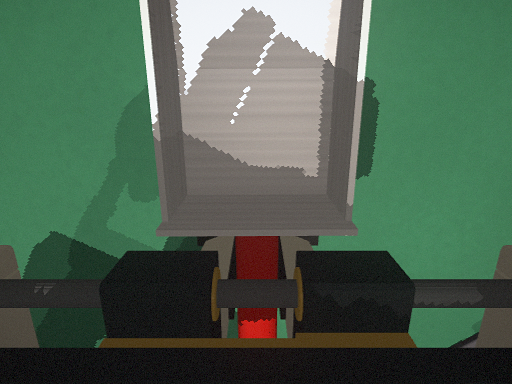

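View pics/k4_c.png

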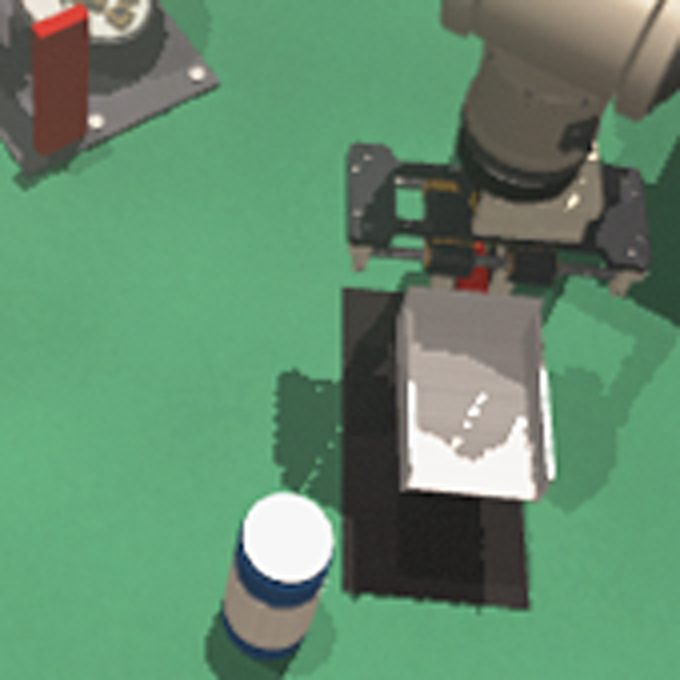

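```bash
python3 -m inch '[[[0,0,0.08,0,0,0,0.9],[0,0,0.2,0,0,0,0.9],[0,0,0.34,0,0,0,0.9],[0,0,0.46,0,0,0,0.9],[0,0,0.54,0,0,0,0.9],[0,0,0.58,0,0,0,0.9],[0,0,0.605,0,0,0,0.9],[0,0,0.617,0,0,0,0.9],[0,0,0.617,0,0,0,0.9],[0,0,0.617,0,0,0,0.9]]]'
python3 -m inch '[[[0,0,0,0,0,0,0.6],[0,0,0,0,0,0,0.3],[0,0,0,0,0,0,-0.1],[0,0,0,0,0,0,-0.2],[0,0,0,0,0,0,-0.2],[0,0,-0.1,0,0,0,-0.2],[0,0.05,-0.3,0,0,0,-0.2],[0,0.2,-0.5,0,0,0,-0.2],[0,0.35,-0.75,0,0,0,-0.2],[0,0.4,-0.9,0,0,0,-0.2]]]'
python3 - <<'E'
from h import *
snap('wrist','k5');snap('scene','k6',(230,200,400,370),4)
E
```

```text
time: 50.8
tool_pos: [502.0, 302.8, 28.6]
tcp_rot: [-3.141, -0.001, -0.68]
contact_force: [0.1, -0.0, -0.4]
grip_width: 19.9
time: 52.05
tool_pos: [451.0, 239.8, 210.7]
tcp_rot: [-3.14, -0.002, -0.68]
contact_force: [0.3, 0.5, -0.1]
grip_width: 55.0
```

View pics/k5.png

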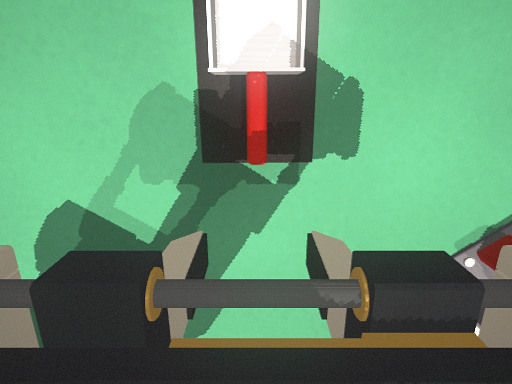

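View pics/k6_c.png

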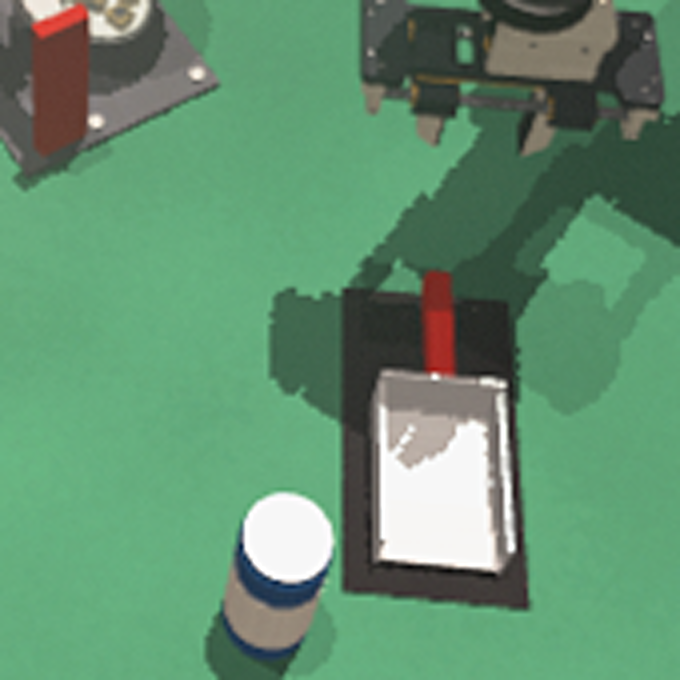

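```bash
python3 - <<'E'
from h import *
sh(614.3,-132.4,335,-81.3)
E
```

```text
shares [ 1.805  0.937 -0.613] [-0.009 -0.002  0.94 ]
```

```bash
python3 -m inch '[[[0.05,0.02,-0.15,0,0,0.05,-0.2],[0.15,0.1,-0.3,0,0,0.12,-0.6],[0.3,0.2,-0.45,0,0,0.25,-1],[0.5,0.3,-0.6,0,0,0.4,-1],[0.7,0.4,-0.6,0,0,0.5,-1],[0.9,0.48,-0.6,0,0,0.5,-1],[1,0.5,-0.6,0,0,0.5,-1],[1,0.5,-0.6,0,0,0.5,-1],[1,0.5,-0.6,0,0,0.5,-1],[1,0.5,-0.6,0,0,0.5,-1]]]'
python3 - <<'E'
from h import *
sh(614.3,-132.4,335,-81.3)
E
```

```text
time: 53.4
tool_pos: [543.5, 38.4, 328.5]
tcp_rot: [-3.141, -0.0, -1.071]
contact_force: [0.8, 0.4, 0.0]
grip_width: 91.9
shares [ 0.919  0.099 -0.032] [-0.    -0.     0.443]
```

```bash
python3 -m inch '[[[0.05,0.01,0,0,0,0.05,-1],[0.2,0.03,-0.02,0,0,0.12,-1],[0.4,0.05,-0.03,0,0,0.25,-1],[0.6,0.07,-0.03,0,0,0.35,-1],[0.8,0.09,-0.03,0,0,0.44,-1],[0.9,0.1,-0.03,0,0,0.44,-1],[0.919,0.1,-0.03,0,0,0.44,-1],[0.919,0.1,-0.03,0,0,0.44,-1],[0.919,0.1,-0.03,0,0,0.44,-1],[0.919,0.1,-0.03,0,0,0.44,-1]]]'
python3 - <<'E'
from h import *
snap('wrist','l1')
from m3 import *
f=np.array([509.5,-126.6])
j=np.array([511,-126.3])
draw('wrist','l1',[(circ(j,41,8),(0,0,255)),(circ(f,31,98),(255,0,0)),(circ(f,70,178),(255,0,0))],(100,80,356,340),3,'o5')
sh(614.3,-132.4,193,-81.3)
E
```

```text
time: 54.65
tool_pos: [614.1, -133.1, 334.8]
tcp_rot: [-3.141, -0.001, -1.417]
contact_force: [-1.1, -0.5, -0.1]
grip_width: 91.9
shares [-0.004 -0.001  0.709] [-0.001 -0.001  0.002]
```

View pics/o5.png

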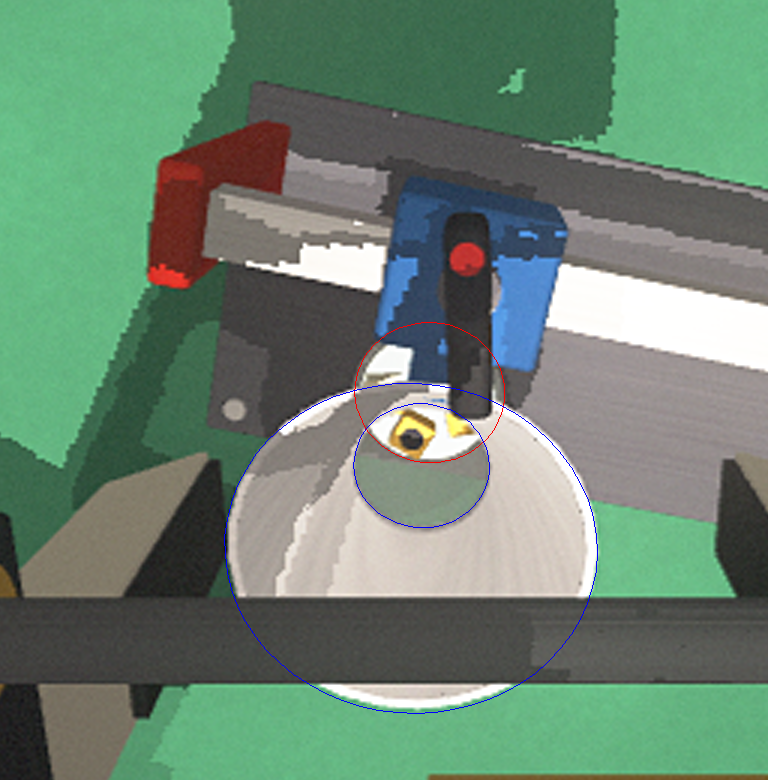

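```bash
python3 -m inch '[[[-0.004,0,0.1,0,0,0,-1],[-0.004,0,0.25,0,0,0,-1],[-0.004,0,0.42,0,0,0,-1],[-0.004,0,0.58,0,0,0,-1],[-0.004,0,0.68,0,0,0,-1],[-0.004,0,0.707,0,0,0,-1],[-0.004,0,0.707,0,0,0,-0.3],[-0.004,0,0.707,0,0,0,0.5],[-0.004,0,0.707,0,0,0,1],[-0.004,0,0.707,0,0,0,1]]]'
python3 -m inch '[[[0,0,0,0,0,0,1],[0,0,0,0,0,0,1],[0,0,0,0,0,0,1],[0,0,0,0,0,0,1],[0,0,0,0,0,-0.1,1],[0,0,0,0,0,-0.25,1],[0,0,0,0,0,-0.4,1],[0,0,0,0,0,-0.55,1],[0,0,0,0,0,-0.7,1],[0,0,0,0,0,-0.8,1]]]'
```

```text
time: 55.95
tool_pos: [614.3, -133.2, 193.5]
tcp_rot: [-3.141, -0.001, -1.418]
contact_force: [0.7, -1.4, 1.2]
grip_width: 56.1
time: 57.2
tool_pos: [614.4, -133.0, 192.9]
tcp_rot: [-3.141, -0.0, -0.787]
contact_force: [1.9, 0.0, -0.0]
grip_width: 13.7
```

```bash
python3 -m inch '[[[0,0,0,0,0,-0.1,1],[0,0,0,0,0,-0.25,1],[0,0,0,0,0,-0.4,1],[0,0,0,0,0,-0.55,1],[0,0,0,0,0,-0.7,1],[0,0,0,0,0,-0.8,1],[0,0,0,0,0,-0.88,1],[0,0,0,0,0,-0.9,1],[0,0,0,0,0,-0.9,1],[0,0,0,0,0,-0.9,1]]]'
python3 - <<'E'
from h import *
T=pose();print(bot.get_obs()['moment'])
p=T[:3,3]
for d in(150,178,183,190): sh(p[0]-.055*d,p[1]-.9985*d,p[2])
snap('wrist','l2')
E
```

```text
time: 58.45
tool_pos: [614.9, -133.2, 192.9]
tcp_rot: [3.141, -0.002, -0.084]
contact_force: [5.2, 0.6, -2.7]
grip_width: 13.8
[-0.1104166  -0.84311357 -0.08786149]
shares [0.022 0.75  0.   ] 
shares [0.026 0.89  0.   ] 
shares [0.027 0.915 0.   ] 
shares [0.028 0.95  0.   ]
```

View pics/l2.png

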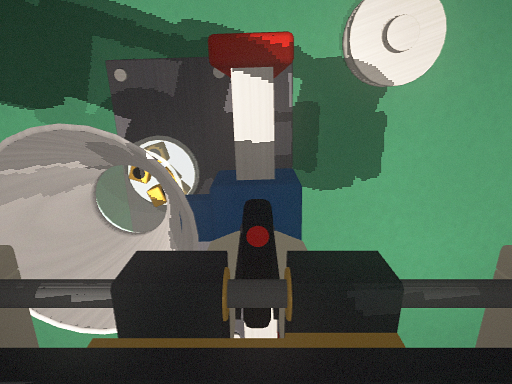

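```bash
python3 -m inch '[[[0.001,0.05,0,0,0,0,1],[0.004,0.15,0,0,0,0,1],[0.008,0.28,0,0,0,0,1],[0.012,0.42,0,0,0,0,1],[0.016,0.56,0,0,0,0,1],[0.02,0.69,0,0,0,0,1],[0.023,0.79,0,0,0,0,1],[0.025,0.85,0,0,0,0,1],[0.026,0.87,0,0,0,0,1],[0.026,0.87,0,0,0,0,1]]]'
```

```text
time: 59.75
tool_pos: [605.6, -307.5, 192.9]
tcp_rot: [3.141, -0.002, -0.084]
contact_force: [5.6, -2.1, -2.4]
grip_width: 13.9
```

```bash
python3 -m inch '[[[0,0.008,0,0,0,0,1],[0,0.015,0,0,0,0,1],[0,0.022,0,0,0,0,1],[0,0.03,0,0,0,0,1],[0.001,0.035,0,0,0,0,1],[0.001,0.04,0,0,0,0,1],[0.001,0.045,0,0,0,0,1],[0.001,0.045,0,0,0,0,1],[0.001,0.045,0,0,0,0,1],[0.001,0.045,0,0,0,0,1]]]'
```

```text
time: 61.0
tool_pos: [605.3, -314.4, 192.9]
tcp_rot: [-3.14, -0.001, -0.083]
contact_force: [5.8, 3.1, -1.1]
grip_width: 14.0
```

```bash
python3 -m inch '[[[0,0.005,0,0,0,0,1],[0,0.01,0,0,0,0,1],[0,0.015,0,0,0,0,1],[0,0.02,0,0,0,0,1],[0,0.025,0,0,0,0,1],[0,0.025,0,0,0,0,1],[0,0.025,0,0,0,0,1],[0,0.025,0,0,0,0,1],[0,0.025,0,0,0,0,1],[0,0.025,0,0,0,0,1]]]'
```

```text
time: 62.25
tool_pos: [605.2, -314.9, 192.8]
tcp_rot: [-3.132, 0.0, -0.081]
contact_force: [5.2, 17.1, 0.9]
grip_width: 14.3
```

```bash
python3 -m inch '[[[0,-0.012,0,0,0,0,1],[0,-0.012,0,0,0,0.08,1],[0,-0.012,0,0,0,0.2,1],[0,-0.012,0,0,0,0.35,1],[0,-0.012,0,0,0,0.5,1],[0,-0.012,0,0,0,0.65,1],[0,-0.012,0,0,0,0.8,1],[0,-0.012,0,0,0,0.95,1],[0,-0.012,0,0,0,1,1],[0,-0.012,0,0,0,1,1]]]'
python3 -m inch '[[[0,0,0,0,0,0.1,1],[0,0,0,0,0,0.2,1],[0,0,0,0,0,0.3,1],[0,0,0,0,0,0.4,1],[0,0,0,0,0,0.5,1],[0,0,0,0,0,0.6,1],[0,0,0,0,0,0.66,1],[0,0,0,0,0,0.71,1],[0,0,0,0,0,0.71,1],[0,0,0,0,0,0.71,1]]]'
python3 - <<'E'
from h import *
print(bot.get_obs()['moment'])
E
```

```text
time: 63.5
tool_pos: [604.5, -314.3, 192.9]
tcp_rot: [-3.138, 0.005, -0.867]
contact_force: [1.4, 11.7, 2.6]
grip_width: 14.1
time: 64.75
tool_pos: [604.2, -313.8, 192.9]
tcp_rot: [3.141, 0.007, -1.424]
contact_force: [-0.3, 14.1, 1.7]
grip_width: 14.4
[ 2.25795634 -0.12208702  0.18010247]
```

Clamped at the stop. Releasing and rising to check.

```bash
python3 -m inch '[[[0,0,0,0,0,0,0.5],[0,0,0,0,0,0,0],[0,0,0,0,0,0,-0.6],[0,0,0,0,0,0,-1],[0,0,0,0,0,0,-1],[0,0,-0.1,0,0,0,-1],[0,0,-0.3,0,0,0,-1],[0,0,-0.5,0,0,0,-1],[0,0,-0.7,0,0,0,-1],[0,0,-0.7,0,0,0,-1]]]'
python3 - <<'E'
from h import *
snap('wrist','n1');snap('scene','n2');snap('side','n3',(200,120,370,320),3)
from m3 import *
e=np.array([.9985,-.055]);f=np.array([604.2,-313.8])-105*e;print(f)
draw('wrist','n1',[(circ(f,31,98),(255,0,0)),(circ(f,70,178),(255,0,0))],(90,80,346,340),3,'o6')
E
```

```text
time: 66.0
tool_pos: [604.9, -319.2, 337.4]
tcp_rot: [-3.136, -0.006, -1.426]
contact_force: [-1.1, -0.0, -0.9]
grip_width: 91.5
[ 499.3575 -308.025 ]
```

View pics/o6.png

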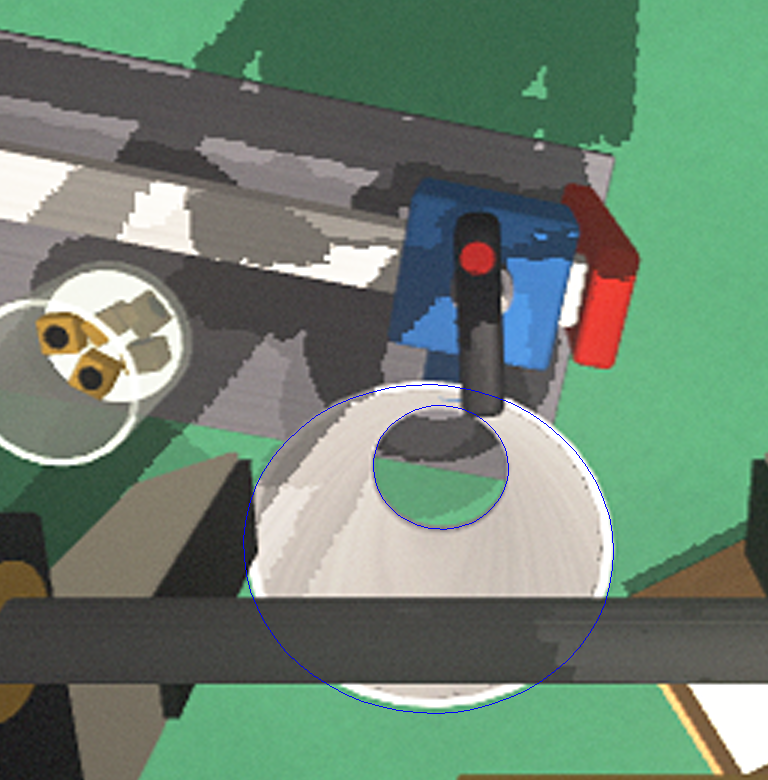

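View pics/n2.png

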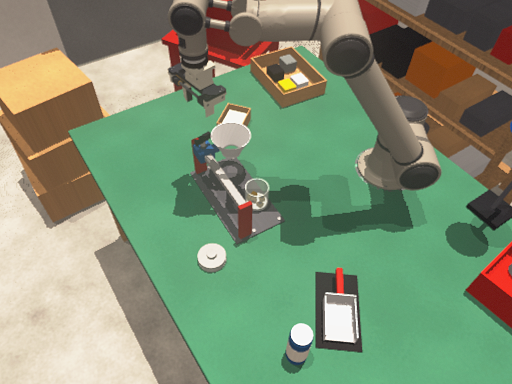

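View pics/n3_c.png

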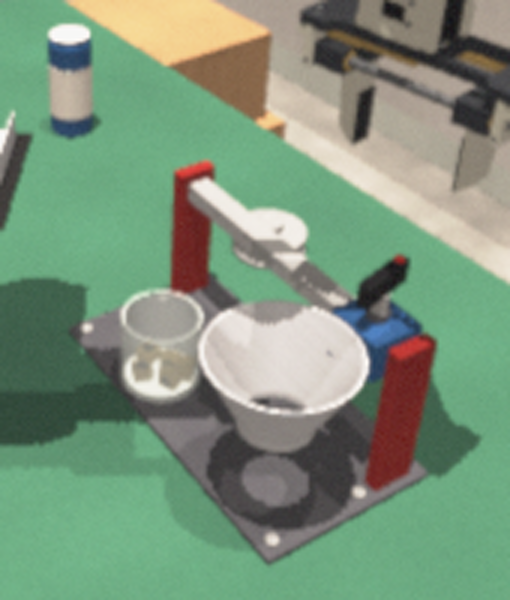

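```bash
python3 - <<'E'
from plant import bot
print(bot.close_job())
E
```

```text
the job is handed in; nothing more can be done
None
```

The job is done and handed in at about 66 s. Every step went in the order asked, and `close_job` gave no verdict, as expected.

- **Funnel to the jar:** I slackened the clamp, slid the funnel about 156 mm until it was centred over the jar, and tightened it to about 1.36 rad. The camera overlay put the funnel within about 2 mm of the jar's centre.
- **Nuts:** three nuts lay on the bench, and I put all three in the scoop with the two already there. No nut was left on the bench in any picture.
- **Pour:** I poured all five through the funnel. The wrist force fell by about the weight of five nuts, and the funnel and scoop looked empty afterwards.
- **Scoop:** it stands upright on the mat, now lined up with the mat. It was at an angle and partly off the mat at the start.
- **Funnel back:** I slackened the clamp, slid the funnel to the right end until it stopped under about 17 N of push, and tightened it to about 1.37 rad.

**Last checks:** the final pictures show the nuts in the jar, the jar standing in place, and the pulley, spray can and carton where they were. A gap of about 7 mm shows between the carriage block and the end post, which fits the stop where I expected it.

The side camera disagreed with the other two by 5 to 15 mm early on, so I used it only for looking. No check failed. I did not push on the carriage to test either clamping.

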